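# Nest a digestion vessel set and hold it shut in the closing press

### The arm

A 6-joint arm with a two-finger parallel gripper is mounted at the origin on a cart in front of the work surface, level with it; the furniture and walls round the work are solid. World frame = base frame: x ahead of the robot, y to its left, z up, the work surface at z = 0. Lengths are in m, angles in degrees, forces in N, time in s.
With the tool pointing down it reaches from about 0.275 to 0.725 m from the base axis. Payload 15.9 kg.
Tool frame: the origin (TCP) lies between the finger pads; the fingertips stand 14 mm ahead of it and the grasp point (between the pads) lies 5 mm behind it; z points along the fingers, y is the direction in which the jaws open and shut (so a half turn about z gives the same grasp; the last joint's range is limited). The gripper opens to 85 mm and grips with 20 to 120 N. Pads are 22 mm wide; open, the fingers measure 114 mm over their backs; the gripper's body (76 mm by 85 mm) begins 54 mm behind the grasp point. The pads swing forward as they close: fully open they stand 13 mm farther back than shut.
Start: joints at [72.135, 12.198, -1.971, 75.831, 0, 90], TCP at [0.153, 0.476, 0.245] pointing down, gripper open.
Joint ranges: [-170.91, 170.91], [-42.67, 98.43], [-65.05, 77.54], [-120.47, 116.71], [-90, 82.35], [-180, 180]. Speed limits (degrees/s): [108.29, 108.29, 136.94, 147.25, 180, 180].

### API

Orientations are given as [roll, pitch, yaw] about the fixed x, y, z axes, in that order (R = Rz(yaw) Ry(pitch) Rx(roll)).
In Python, from rig import manip gives the robot as it stands.
- The arm moves only by the shell command python3 -m jog 'ROWS' [FORCE]. ROWS is a JSON object of lists of equal length, an entry for each row: "slide": the shift along the tool's x, y, z in m, a list of three; "turn": the turn about the tool's z in degrees; "gripper": the closure, from -1 (fully open) to 1 (shut). In form: {"slide": [[tx, ty, tz], ...], "turn": [turn, ...], "gripper": [gripper, ...]}. A call has 1 to 8 rows; each row shifts and turns the commanded pose from where the row before left it, along the tool's axes as they then stand; what a row does not reach is not made up. A row lasts 1/10 s, in which the tool goes at most 50 mm and 8.59 degrees, less where a joint would pass 70% of its speed; a pose out of reach is approached as far as the arm can. A call with a gripper value outside its range is refused whole. The fingers move at their own pace and stop on an object; FORCE is the grip in N (left out, the last holds). Time passes only in rows, so rows that do not move let the fingers close. It gives the time, the measured TCP pose, the force and the opening at its end, in the units of the state.
- manip.get_obs(): the state, without advancing time (a new reading comes with each control period).
- manip.grab_frame(name): name is "scene" or "top" or "wrist"; returns the picture (480x640x3 uint8, red, green, blue); there is no depth.
- manip.camera_info(name): a dict with "fx", "fy", "cx", "cy" (pixels), "k1" (the pictures are not rectified: a ray, as slopes to the right and down, at radius r is drawn at 1 + k1 r^2 times it, then the intrinsics apply), "view" (4x4, takes a point from world to camera coordinates). Camera axes: x right, y down, z forward; pixel columns grow to the right and rows downward; lengths in m; the calibration is good to about 2 mm. A picture is of the moment at which its call begins: read the wrist's pose just before it. camera_info takes no time and is no camera call; for the wrist camera it gives the pose at the moment of the call.
- manip.sign_off(): hands the job in, once; it reports no verdict.
Trained networks look in the newest picture that a camera, given by its name, has taken for a name from the list of things; names that differ only in an ending like _2 or _b are one class to them, and where a whole thing is asked for, a point or a joint stands for the part that bears it (a point fixed in the world has none). Each returns a list of dicts, best first, with "score" (0 to 1); they miss things now and then, are a little off and sometimes report something else, mostly with a low value. They report only what shows in the picture. A call takes as long as a camera call.
- manip.search_frame(name, camera): "bbox" ([left, top, right, bottom] in pixels, round what is visible of it).
- manip.cut_out(name, camera): "region" (480x640 bool, what is visible of it) and "bbox" ([left, top, right, bottom] in pixels, round what is visible of it).
The state is a dict: "clock": time; "joints": joint angles; "qd": joint speeds; "tau": joint torques, N m; "ee_pos": TCP position; "tcp_rot": TCP orientation; "contact_force": force on the tool from outside, world axes, zero at the start; "ft_torque": the same for the moment, N m; "gripper_width": finger opening in m.
Only numpy, scipy, OpenCV 4.12 (cv2) and the standard library are available. Lean on these libraries where they do the work, as an engineer would, in place of code of your own. Each camera call takes 0.05 s, during which the arm holds its last target.

### The job

Make up the vessel set in the closing press: stand the white liner in the press's steel jacket, then stand the tan-brown insert cup in the liner, both upright and right down on the floor of the larger one. Only when both are nested and let go, flip the red safety catch up and over to the front, off the lever's lug, then pull the lever forward and down until its sprung lid is pressed firmly on the insert cup. Finish while still gripping the lever's handle and holding it down, and do not disturb the other things on the worktop.

Things in the scene. Friction and masses are not known exactly. Their poses are not given: they have to be found in the camera images.
- press: grey metal bench closing press, fixed. Origin on the worktop under the jacket's centre, z up; its front, to which the lever is pulled, is -x; y is left seen from the front. Base 14 mm thick, x -41..146, y -88..76 mm. With the lever raised the space over the jacket is free from x = 95 mm forward (the lid sticks out to x = 101, z 224..272, y +-24); catch post: x 57..79, y -64..-72, top 200
- jacket_floor (a point): centre of the inner floor, 20 mm above the worktop, of the jacket: a polished steel cup fixed upright in the press (rim 52 mm above the worktop), outer diameter 62 (68 at the flared rim), bore 54 (60 at the mouth).
- liner: plain white cup, loose, upright, 62 mm tall, outer diameter 50 (43 at the foot, chamfered over 6 mm), bore 43, floor 6 mm thick, about 0.09 kg. Origin: centre of its underside; z up its axis. 2 mm play all round in the jacket; stands 30 mm out of it when home
- insert: tan-brown cup, loose, upright, 82 mm tall, outer diameter 39 (32 at the foot, chamfered over 6 mm), bore 33, floor 6 mm thick, about 0.06 kg. Origin: centre of its underside; z up its axis. 2 mm play all round in the liner; stands 26 mm out of it when home (rim then 108 mm above the worktop)
- catch (a joint): red safety catch, a strut hinged at its front end. 0 = closed: points back and 0.32 rad below level, tip 1.5 mm before the lug on the lever's right arm, which it blocks. Positive lifts the tip and swings it over the top to the front, stop at 3.0 (pointing forward). Past 1.9 rad it falls forward by itself; gravity keeps it at either end. Light (1 to 2 N at the knob)
- catch_knob (a point): centre of the catch's red knob, a round bar along the press's y, 14 mm diameter, 34 mm long, on the press's -y side (y = -118 mm), 38 mm from the catch's hinge axis in line with the strut. Closed: press x = 104, z = 180.5 mm. The lever's lug ends 18 mm from it on the inner side
- lever (a joint): lever: frame of two arms (y = +-55 mm, 8 thick) hinged at the back. 0 = raised, leaning 0.32 rad back; positive = forward and down; level at 1.89, stop at 1.93 rad. A spring raises it when let go. The lid meets the nested insert at about 1.82; at level it presses with about 12 N and the handle needs about 10 N (15 N at the stop)
- handle: black round handle sleeve of the lever, turning freely on its bar, along the press's y between the arms, 22 mm diameter, free length 94 mm; origin at its middle, 178 mm from the hinge axis. Raised: press x = 164, z = 304 mm; at lever = 1.89: x = -70, z = 135 mm
- foot: round white lid, 48 mm diameter, on a spring plunger (14 mm travel) under the lever's bridge, 108 mm from the hinge axis; origin: centre of its underside, over the jacket's axis when the lever is level
- mouse: white computer mouse, 108x58x36 mm, bystander
- pen_teal: teal pen 142 mm long, bystander
- forceps: plain forceps, 125 mm long, bystander
- lever_hinge (a point): point on the lever's hinge axis in the press's mid-plane, at press x = 108, y = 0, z = 135 mm; the axis runs along the press's y. Cheeks either side (y = +-64..72, x 91..125, top z 152 mm)
- catch_hinge (a point): point on the catch's hinge axis beside the knob, at press x = 68, y = -118, z = 192.5 mm; the axis runs along the press's y

How it is judged:
By the outcome, as a careful person would: the job done as asked, in the order asked, and still so for the second after the job is handed in, while the arm keeps its last pose, push and grip.
It also fails if it takes over 72 s, if anything falls off the work surface, if the arm or the gripper's body presses on something with over 40 N, if the wrist force passes 120 N, or if a joint passes its speed limit or range.

## Working session

There is one attempt and no reset: what is moved stays moved. The work goes in short steps, Python scripts to look and compute and a shell command to move; the robot and the scene stay as the last step left them, time stands still between calls to the robot, and variables do not carry over. Pictures are saved under pics/ and viewed, and the job is handed in when it is done.

```bash
ls; mkdir -p pics
python3 - <<'E'
from rig import manip
import cv2
o=manip.get_obs(); print(o)
for n in ("scene","top","wrist"):
    f=manip.grab_frame(n); cv2.imwrite(f"pics/a_{n}.png",f[...,::-1])
    c=manip.camera_info(n); print(n,c)
E
```

```text
pics
{'clock': 0.0, 'joints': array([ 7.21354677e+01,  1.22244097e+01, -2.00831061e+00,  7.58294447e+01,
       -7.12735301e-04,  9.00010893e+01]), 'qd': array([ 0.08106307, -0.04876063, -0.0029363 ,  0.05608701, -0.0195489 ,
       -0.03809437]), 'tau': array([ 8.86127556e-03, -6.86158133e+01,  4.87118089e+01,  1.74140325e-02,
        4.49393910e-04,  2.70105585e-05]), 'ee_pos': array([0.15329203, 0.47559545, 0.24481908]), 'tcp_rot': array([-1.79937835e+02,  7.13916751e-04,  1.62134379e+02]), 'contact_force': array([-0.25249078, -0.13994521, -0.3634162 ]), 'ft_torque': array([ 0.01208282, -0.00544712,  0.01226786]), 'gripper_width': 0.08574505380979028}
scene {'fx': 485.4748977064782, 'fy': 485.4748977064782, 'cx': 319.44660665261233, 'cy': 246.26151836221686, 'k1': 0.021358669717071534, 'view': array([[ 0.55326156, -0.83279374,  0.01887434, -0.33929539],
       [-0.39694325, -0.28349167, -0.87296536,  0.38946701],
       [ 0.73235081,  0.47548613, -0.4874169 ,  0.92183208],
       [ 0.        ,  0.        ,  0.        ,  1.        ]])}
top {'fx': 560.5991975513815, 'fy': 560.5991975513815, 'cx': 319.22573864513083, 'cy': 249.32206429051513, 'k1': 0.015932570655824756, 'view': array([[ 0.02615133, -0.99965622,  0.00188467, -0.05874957],
       [-0.97715983, -0.02596046, -0.21091402,  0.59337742],
       [ 0.21089043,  0.00367406, -0.9775028 ,  1.60948456],
       [ 0.        ,  0.        ,  0.        ,  1.        ]])}
wrist {'fx': 330.83393271505537, 'fy': 330.83393271505537, 'cx': 318.8175533592082, 'cy': 239.59269952992557, 'k1': -0.035646452447781626, 'view': array([[ 0.30812598,  0.95134455, -0.00138766, -0.50005975],
       [ 0.91605271, -0.29630125,  0.27028319, -0.03514732],
       [ 0.25672128, -0.08455244, -0.96277987,  0.37938029],
       [ 0.        ,  0.        ,  0.        ,  1.        ]])}
```

View pics/a_scene.png

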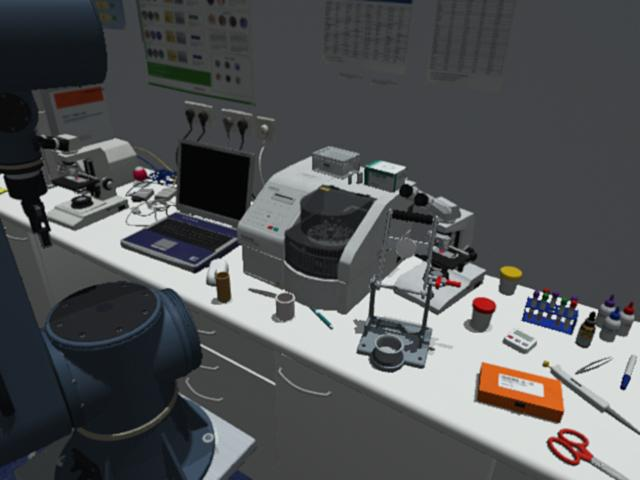

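View pics/a_top.png

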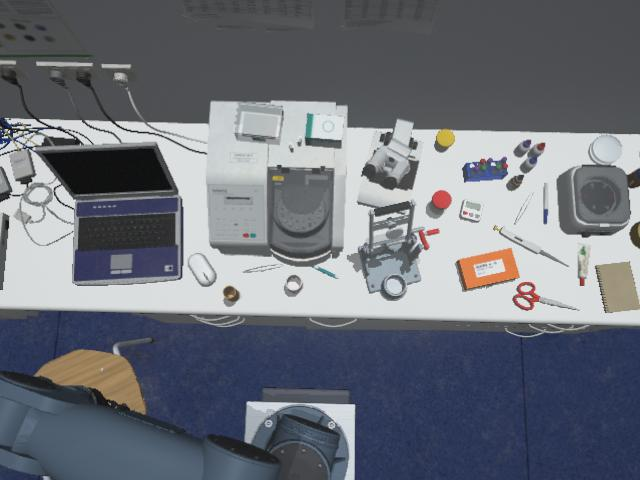

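View pics/a_wrist.png

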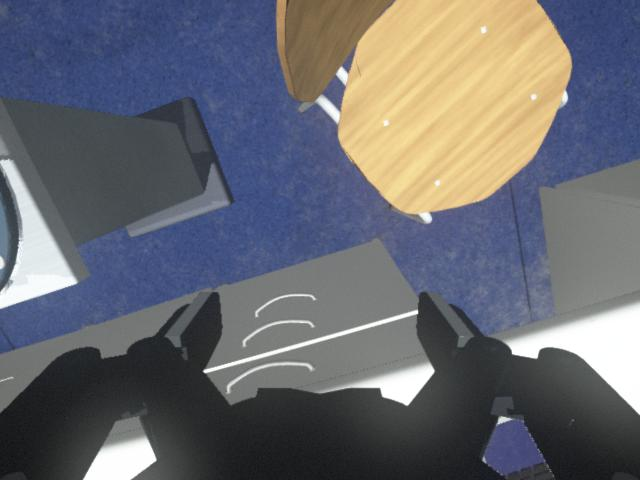

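```bash
cat > h.py <<'E'
from rig import manip
import numpy as np, cv2
def proj(P,c):
    P=np.atleast_2d(P).astype(float); q=P@c['view'][:3,:3].T+c['view'][:3,3]
    s=q[:,:2]/q[:,2:]; r2=(s**2).sum(1,keepdims=True); s=s*(1+c['k1']*r2)
    return s*[c['fx'],c['fy']]+[c['cx'],c['cy']]
def unproj(uv,c,z):
    d=(np.array(uv,float)-[c['cx'],c['cy']])/[c['fx'],c['fy']]; s=d.copy()
    for _ in range(20): s=d/(1+c['k1']*(s@s))
    R=c['view'][:3,:3]; t=c['view'][:3,3]
    o=-R.T@t; r=R.T@np.array([s[0],s[1],1.]); return o+r*(z-o[2])/r[2]
def st(o=None):
    o=o or manip.get_obs()
    print('t',round(o['clock'],2),'p',o['ee_pos'].round(4),'rpy',o['tcp_rot'].round(1),'F',o['contact_force'].round(1),'w',round(o['gripper_width'],4),'q',o['joints'].round(1))
    return o
E
python3 - <<'E'
from h import *
import pickle
D={}
for cam in ("top","scene"):
    f=manip.grab_frame(cam); c=manip.camera_info(cam)
    D[cam]=(f,c)
    for n in ("liner","insert","jacket_floor","catch_knob","handle","foot","catch","lever","mouse","pen_teal","forceps","press"):
        try: r=manip.cut_out(n,cam)
        except Exception as e: print(n,e); continue
        print(cam,n,[(round(x['score'],2),[round(float(b),1) for b in x['bbox']]) for x in r[:2]])
        D[cam,n]=r
pickle.dump(D,open('d.pkl','wb'))
f=D['top'][0]; cv2.imwrite('pics/b_top.png',cv2.resize(f[190:310,170:450],None,fx=2.85,fy=2.85,interpolation=cv2.INTER_CUBIC)[...,::-1])
f=D['scene'][0]; cv2.imwrite('pics/b_scene.png',cv2.resize(f[190:380,190:470],None,fx=2.85,fy=2.85,interpolation=cv2.INTER_CUBIC)[...,::-1])
st()
E
```

```text
top liner [(0.79, [286.3, 274.8, 302.7, 293.4]), (0.36, [421.6, 232.6, 440.3, 252.0])]
top insert [(0.7, [220.9, 283.7, 241.9, 298.8])]
top jacket_floor [(0.79, [358.9, 200.9, 438.8, 300.8])]
top catch_knob [(0.72, [358.6, 198.8, 438.1, 299.5]), (0.52, [420.5, 229.6, 439.1, 249.5])]
top handle [(0.72, [372.4, 199.5, 412.2, 214.9]), (0.21, [287.9, 274.7, 301.9, 294.6])]
top foot [(0.51, [387.7, 221.6, 400.4, 236.0])]
top catch [(0.67, [419.4, 230.9, 437.2, 246.9])]
top lever [(0.93, [370.2, 200.9, 424.2, 251.6])]
top mouse [(0.85, [190.8, 254.4, 219.1, 284.0])]
top pen_teal [(0.46, [315.6, 266.3, 336.2, 279.4])]
top forceps []
top press [(0.59, [358.9, 200.8, 434.3, 304.0])]
scene liner [(0.62, [276.7, 292.9, 298.4, 321.8])]
scene insert [(0.82, [216.8, 271.2, 229.5, 301.3])]
scene jacket_floor [(0.78, [358.3, 211.9, 460.5, 371.7])]
scene catch_knob [(0.71, [433.2, 275.9, 460.6, 287.9])]
scene handle [(0.61, [388.7, 206.6, 433.9, 228.8]), (0.52, [359.2, 209.8, 460.9, 370.5])]
scene foot []
scene catch [(0.7, [434.6, 276.7, 463.4, 289.9])]
scene lever [(0.95, [375.4, 210.4, 446.3, 298.7])]
scene mouse [(0.84, [204.8, 261.1, 226.6, 285.7]), (0.47, [388.6, 207.8, 440.6, 228.6])]
scene pen_teal [(0.54, [312.8, 311.4, 330.7, 326.3])]
scene forceps [(0.56, [248.2, 289.2, 276.7, 298.1])]
scene press [(0.74, [357.7, 211.8, 461.9, 369.4]), (0.25, [383.8, 208.8, 438.7, 225.9])]
t 1.45 p [0.1534 0.4759 0.2453] rpy [-180.    -0.   162.1] F [0.1 0.2 0.1] w 0.0856 q [72.1 12.2 -2.  75.8  0.  90. ]
```

View pics/b_top.png

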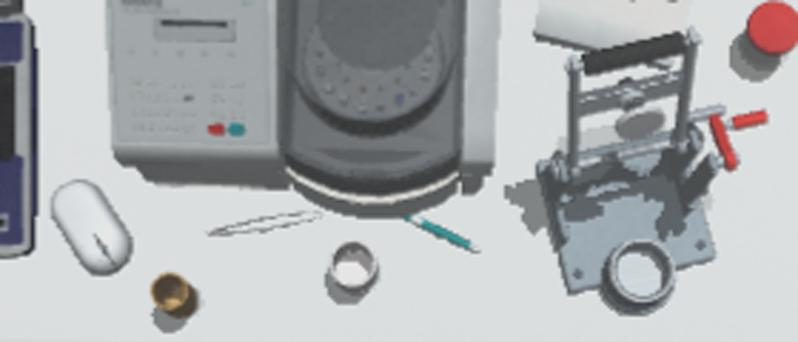

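View pics/b_scene.png

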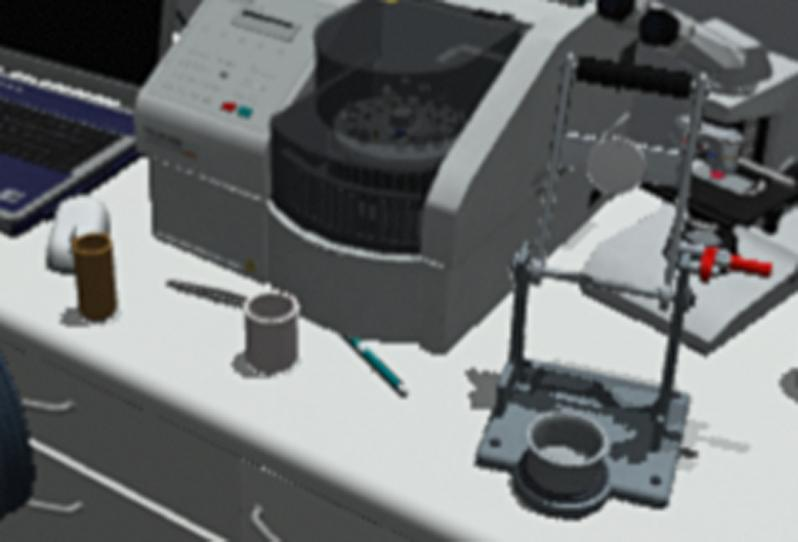

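```bash
cat >> h.py <<'E'
from scipy.optimize import least_squares
def T(p,P):
    P=np.atleast_2d(P); c,s=np.cos(p[2]),np.sin(p[2])
    return np.c_[p[0]+c*P[:,0]-s*P[:,1], p[1]+s*P[:,0]+c*P[:,1], P[:,2]]
A=np.linspace(0,2*np.pi,60,endpoint=False)
def circ(r,z): return np.c_[r*np.cos(A),r*np.sin(A),0*A+z]
def cupbox(xy,prof,c):
    P=np.vstack([circ(r,z) for r,z in prof])+[xy[0],xy[1],0]
    q=proj(P,c); return np.r_[q.min(0),q.max(0)]
LIN=[(.0215,0),(.025,.006),(.025,.062)]; INS=[(.016,0),(.0195,.006),(.0195,.082)]
E
python3 - <<'E'
from h import *
import pickle
D=pickle.load(open('d.pkl','rb'));ct=D['top'][1];cs=D['scene'][1]
pts=np.array([[0,0,.052],[.164,0,.304],[.104,-.118,.1805]])
ut=np.array([[640,273],[634,54],[745,120]])/2.85+[170,190]-.3
us=np.array([[567,440],[637,77],[751,267]])/2.85+[190,190]-.3
f=lambda p:np.r_[(proj(T(p,pts),ct)-ut).ravel(),(proj(T(p,pts),cs)-us).ravel()]
r=least_squares(f,[.3,-.2,0]); print(r.x,np.degrees(r.x[2]));print(f(r.x).reshape(-1,2).round(1))
for n,pr in (('liner',LIN),('insert',INS)):
    for cams in (['top'],['scene'],['top','scene']):
        def g(p):
            out=[]
            for cam in cams:
                m=D[cam,n][0]['region'].astype(np.uint8); ys,xs=np.nonzero(m)
                b=np.r_[xs.min(),ys.min(),xs.max()+1,ys.max()+1]-.5
                out.append(cupbox(p,pr,D[cam][1])-b)
            return np.concatenate(out)
        s=least_squares(g,[.4,.1],loss='soft_l1');print(n,cams,s.x.round(4),g(s.x).round(1))
E
```

```text
[ 0.49517635 -0.27028991  0.25537652] 14.631996765170264
[[ 0.7 -0.6]
 [-0.3  0.5]
 [ 1.5  0.8]
 [-0.1 -1.5]
 [-0.8 -0.4]
 [ 0.  -0.2]]
liner ['top'] [0.4954 0.0295] [-0.2 -0.2  0.2  0.2]
liner ['scene'] [0.4912 0.0282] [-0.2 -0.9  0.2  0.7]
liner ['top', 'scene'] [0.4941 0.0296] [-0.3  0.3  0.2  0.6  0.1 -1.6  0.4 -0. ]
insert ['top'] [0.4574 0.2146] [ 0.9 -0.2 -1.   0.3]
insert ['scene'] [0.4544 0.2129] [-0.8 -0.6  0.8  0.5]
insert ['top', 'scene'] [0.4565 0.2142] [ 1.   0.1 -0.9  0.5 -0.6 -1.1  1.  -0.1]
```

Run:
```python
from h import *
from scipy.spatial.transform import Rotation as Ro
o=st(); c=manip.camera_info('wrist'); V=c['view']; R=V[:3,:3]; cw=-R.T@V[:3,3]
Rt=Ro.from_euler('xyz',o['tcp_rot'],degrees=True).as_matrix()
print('cam in tool',Rt.T@(cw-o['ee_pos']),'cam axes in tool (rows xyz)',(R@Rt).round(3))
ct=manip.camera_info('top'); cs=manip.camera_info('scene')
for z in (0,.1): print(z,[unproj(u,ct,z).round(3) for u in ((268,260),(303,265),(335,262),(284,264),(312,266))])
print('scene centrifuge front base',unproj((343,311),cs,0).round(3),unproj((285,290),cs,0).round(3))
```

```text
t 1.45 p [0.1534 0.4759 0.2453] rpy [-180.    -0.   162.1] F [0.1 0.2 0.1] w 0.0856 q [72.1 12.2 -2.  75.8  0.  90. ]
cam in tool [ 0.06799638  0.00081131 -0.12912631] cam axes in tool (rows xyz) [[-0.001  1.     0.001]
 [-0.963 -0.001 -0.27 ]
 [-0.27  -0.001  0.963]]
0 [array([0.57 , 0.114, 0.   ]), array([0.558, 0.006, 0.   ]), array([ 0.57 , -0.093,  0.   ]), array([0.559, 0.064, 0.   ]), array([ 0.555, -0.022,  0.   ])]
0.1 [array([0.551, 0.105, 0.1  ]), array([0.539, 0.003, 0.1  ]), array([ 0.55, -0.09,  0.1 ]), array([0.541, 0.058, 0.1  ]), array([ 0.537, -0.024,  0.1  ])]
scene centrifuge front base [ 0.599 -0.086  0.   ] [0.589 0.103 0.   ]
```

```bash
python3 -m jog '{"slide":[[-0.020,-0.014,0],[-0.034,-0.029,0],[-0.032,-0.034,0],[-0.029,-0.037,0],[-0.029,-0.037,0],[-0.029,-0.037,0],[-0.029,-0.037,0],[-0.029,-0.037,0]],"turn":[-6,-6,-6,0,0,0,0,0],"gripper":[-1,-1,-1,-1,-1,-1,-1,-1]}' 40
```

```text
clock: 2.25
ee_pos: [0.3701, 0.1976, 0.2456]
tcp_rot: [180.0, 0.0, -179.9]
contact_force: [0.2, 1.5, -0.2]
gripper_width: 0.0849
```

```bash
python3 -m jog '{"slide":[[-0.029,-0.039,0.01],[-0.029,-0.039,0.02],[-0.027,-0.037,0.02],[-0.018,-0.025,0.015],[-0.01,-0.012,0],[0,0,0]],"turn":[0,0,0,0,0,0],"gripper":[-1,-1,-1,-1,-1,-1]}'
python3 - <<'E'
from h import *
st(); f=manip.grab_frame('wrist'); c=manip.camera_info('wrist')
cv2.imwrite('pics/c1.png',f[...,::-1])
r=manip.cut_out('liner','wrist')
for x in r[:2]:
    ys,xs=np.nonzero(x['region']); print(x['score'],x['bbox'],xs.min(),xs.max(),ys.min(),ys.max())
E
```

```text
clock: 2.85
ee_pos: [0.4819, 0.0484, 0.1813]
tcp_rot: [-180.0, -0.0, -180.0]
contact_force: [-0.0, 0.8, 0.1]
gripper_width: 0.0855
t 2.85 p [0.4819 0.0484 0.1813] rpy [-180.   -0. -180.] F [-0.   0.8  0.1] w 0.0855 q [  5.7  11.6 -12.   66.4  -0.    5.7]
0.62 [264.3, 213.3, 331.2, 284.2] 266 327 211 283
```

View pics/c1.png

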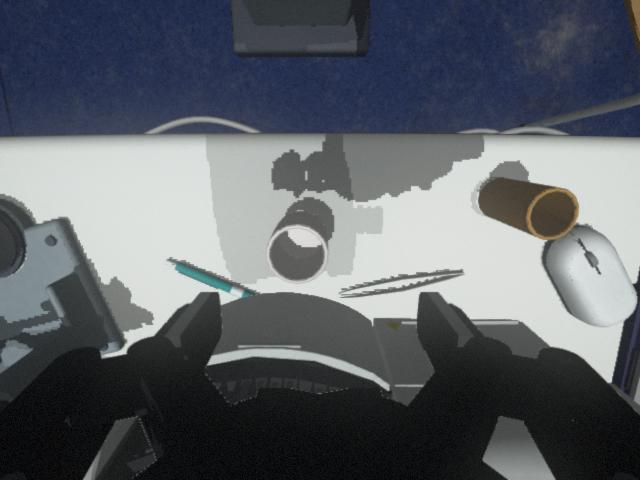

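```bash
cat >> h.py <<'E'
def fitcup(box,idx,prof,c,z0=0,x0=(.49,.03)):
    # box: l,t,r,b observed ; idx: which edges used
    pr=[(r,z+z0) for r,z in prof]
    g=lambda p:(cupbox(p,pr,c)-box)[idx]
    s=least_squares(g,x0); return s.x, g(s.x)
E
python3 - <<'E'
from h import *
c=manip.camera_info('wrist'); f=cv2.imread('pics/c1.png')
cv2.imwrite('pics/c1z.png',cv2.resize(f[190:300,250:350],None,fx=5,fy=5,interpolation=cv2.INTER_NEAREST))
print(unproj((297.5,253.5),c,.062), fitcup(np.r_[266.5,197,328,283.5],[0,2,3],LIN,c))
p=np.array([.494,.0296]);print(proj([[p[0],p[1],.062]],c))
print('ins',fitcup(np.r_[480,178,578.5,240.],[0,1,2,3],INS,c,x0=(.456,.214)))
E
```

```text
[0.49474575 0.03366234 0.062     ] (array([0.49542658, 0.03343576]), array([-0.7976182 ,  0.79547075,  0.04607047]))
[[292.34936104 252.59728465]]
ins (array([0.45884952, 0.21880933]), array([-1.89882706, -0.66575372,  1.5083944 ,  0.68819921]))
```

View pics/c1z.png

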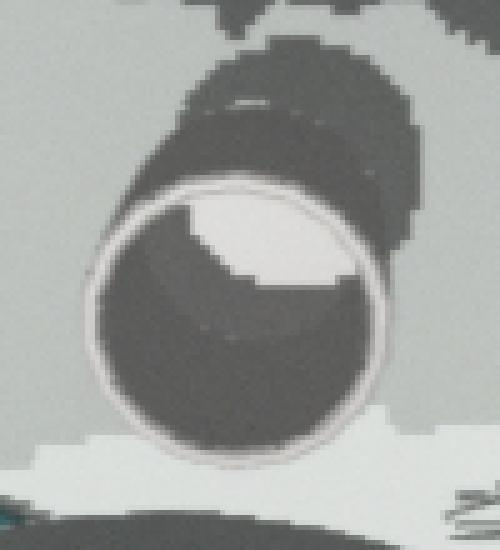

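```bash
python3 -m jog '{"slide":[[-0.006,-0.008,0.02],[-0.0065,-0.0075,0.04],[0,0,0.04],[0,0,0.029],[0,0,0],[0,0,0],[0,0,0]],"turn":[0,0,0,0,0,0,0],"gripper":[-1,-1,-1,-1,-1,0.5,1]}' 30 && python3 -m jog '{"slide":[[0,0,0],[0,0,0],[0,0,0]],"turn":[0,0,0],"gripper":[1,1,1]}'
python3 - <<'E'
from h import *
st(); f=manip.grab_frame('wrist'); cv2.imwrite('pics/c2.png',f[...,::-1])
E
```

```text
clock: 3.65
ee_pos: [0.4949, 0.0347, 0.0544]
tcp_rot: [180.0, 0.2, -179.8]
contact_force: [0.2, -0.5, 0.7]
gripper_width: 0.0592
clock: 3.95
ee_pos: [0.4953, 0.0344, 0.0544]
tcp_rot: [180.0, 0.2, -179.9]
contact_force: [-0.8, 0.1, 10.3]
gripper_width: 0.0483
t 3.95 p [0.4953 0.0344 0.0544] rpy [ 180.     0.2 -179.9] F [-0.8  0.1 10.3] w 0.0483 q [  4.   18.6 -22.5  48.7   0.    3.8]
```

View pics/c2.png

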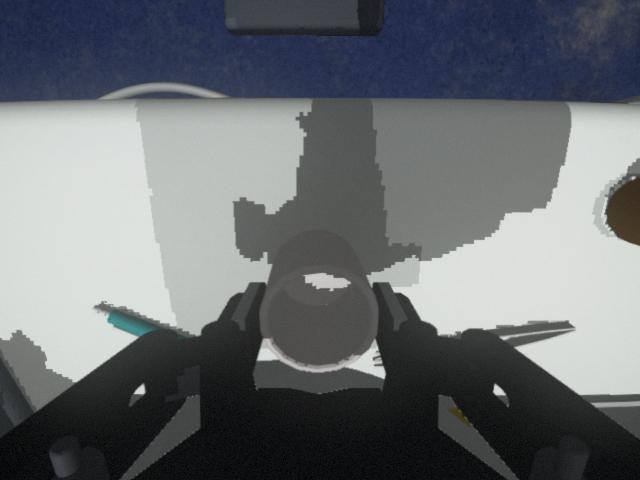

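```bash
python3 - <<'E'
from h import *
c=manip.camera_info('wrist')
P=circ(.025,.062)+[.4953,.0344,0]; q=proj(P,c); print(q.min(0),q.max(0))
print(fitcup(np.r_[260.5,200,378,372.],[0,2,3],LIN,c,x0=(.495,.034)))
E
python3 -m jog '{"slide":[[0,0,-0.02],[0,0,-0.04],[0,0,-0.045],[0,0,-0.04],[0,0,0]],"turn":[0,0,0,0,0],"gripper":[1,1,1,1,1]}'
```

```text
[256.82529989 261.30354677] [378.68234548 370.3920566 ]
(array([0.49626592, 0.03501205]), array([-2.05987648,  2.04935961,  0.27412534]))
clock: 4.5
ee_pos: [0.4963, 0.0343, 0.2037]
tcp_rot: [180.0, 0.5, -179.9]
contact_force: [-0.0, -0.2, -2.7]
gripper_width: 0.0486
```

```bash
python3 -m jog '{"slide":[[0,-0.03,0],[0,-0.045,0],[0,-0.045,0],[0,-0.03,0],[0,-0.01,0],[0,0,0]],"turn":[0,0,0,0,0,0],"gripper":[1,1,1,1,1,1]}'
python3 - <<'E'
from h import *
st(); f=manip.grab_frame('wrist'); cv2.imwrite('pics/c3.png',f[...,::-1])
c=manip.camera_info('wrist'); import pickle; pickle.dump((f,c),open('c3.pkl','wb')); 
for k in range(3): print(proj(T([.495,-.270,.2554],np.array([[0,0,.052],[.104,-.118,.1805],[.164,0,.304]])),c))
E
```

```text
clock: 5.1
ee_pos: [0.4941, -0.127, 0.1977]
tcp_rot: [-180.0, 0.0, -180.0]
contact_force: [-0.2, 1.4, -1.5]
gripper_width: 0.0483
t 5.1 p [ 0.4941 -0.127   0.1977] rpy [-180.    0. -180.] F [-0.2  1.4 -1.5] w 0.0483 q [-14.4  14.1  -6.4  69.4   0.  -14.4]
[[151.58417082 230.12859576]
 [-47.37316086 479.36951672]
 [ 27.05359361 841.79041864]]
[[151.58417082 230.12859576]
 [-47.37316086 479.36951672]
 [ 27.05359361 841.79041864]]
[[151.58417082 230.12859576]
 [-47.37316086 479.36951672]
 [ 27.05359361 841.79041864]]
```

View pics/c3.png

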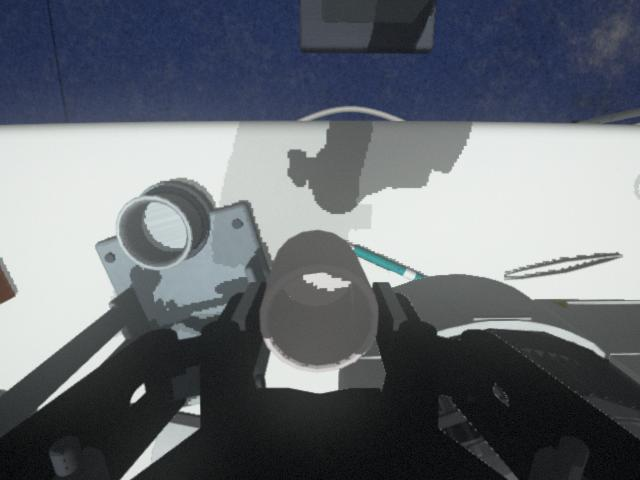

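Run:
```python
import cv2
f=cv2.imread('pics/c3.png')
cv2.imwrite('pics/c3z.png',cv2.resize(f[170:290,90:290],None,fx=4,fy=4,interpolation=cv2.INTER_NEAREST))
```

```text
(no output)
```

View pics/c3z.png

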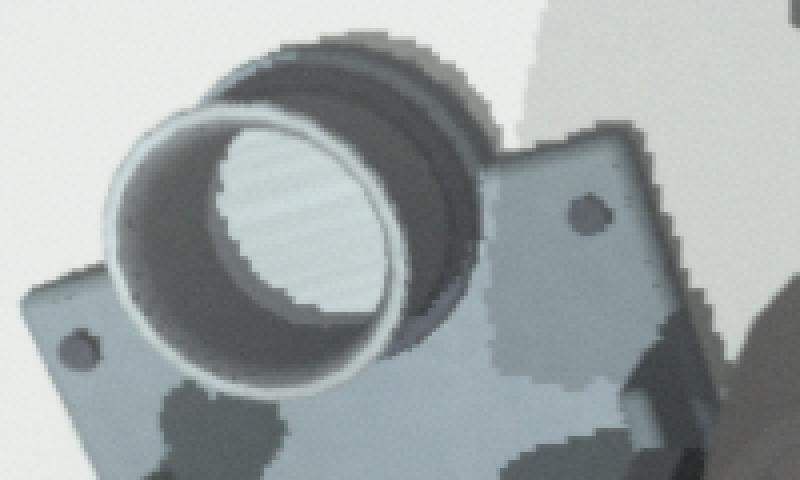

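Run:
```python
from h import *
import pickle
D=pickle.load(open('d.pkl','rb'));ct=D['top'][1];cs=D['scene'][1]
f,c=pickle.load(open('c3.pkl','rb'))
off=np.array([90,170])-.4
bx=np.r_[np.array([103,100])/4+off,np.array([409,399])/4+off]
cor=np.array([[22,294],[634,125]])/4+off
def rim(p):
    q=proj(T(p,circ(.034,.052)),c); return np.r_[q.min(0),q.max(0)]-bx
K=np.array([[-.041,-.088,.014],[-.041,.076,.014]])
pts=np.array([[0,0,.052],[.164,0,.304],[.104,-.118,.1805]])
ut=np.array([[640,273],[634,54],[745,120]])/2.85+[170,190]-.3
us=np.array([[567,440],[637,77],[751,267]])/2.85+[190,190]-.3
f0=lambda p:np.r_[rim(p)]
f1=lambda p:np.r_[rim(p),(proj(T(p,K),c)-cor).ravel()]
f2=lambda p:np.r_[f1(p),(proj(T(p,pts),ct)-ut).ravel(),(proj(T(p,pts),cs)-us).ravel()]
for g in (f0,f1,f2):
    r=least_squares(g,[.495,-.27,.25]); print(r.x.round(4),np.degrees(r.x[2]).round(2),g(r.x).round(1))
```

```text
[ 0.4978 -0.2687  0.9962] 57.08 [-0.6 -0.5  0.6  0.7]
[ 0.5152 -0.263   0.249 ] 14.27 [  9.   19.8   9.1  18.7 -12.2 -20.1  -8.  -20.2]
[ 0.5132 -0.2634  0.2337] 13.39 [  8.1  17.5   8.4  16.7 -13.  -23.5  -7.7 -21.3  -1.6  -6.6  -1.6  -6.5
  -0.   -4.9   0.7  -6.7   1.2  -3.6   0.8  -3.9]
```

Run:
```python
from h import *
import pickle
f,c=pickle.load(open('c3.pkl','rb'))
off=np.array([90,170])-.4
a,b=[unproj(np.array(u)/4+off,c,.014) for u in ((22,294),(634,125))]
d=b-a; print(a,b,np.linalg.norm(d),np.degrees(np.arctan2(-d[0],d[1])))
a,b=[unproj(np.array(u)/4+off,c,.014) for u in ((79,350),(590,214))]
d=b-a; print(a,b,np.linalg.norm(d),np.degrees(np.arctan2(-d[0],d[1])))
```

```text
[ 0.51782674 -0.34971365  0.014     ] [ 0.4758322 -0.192924   0.014    ] 0.16231616272723776 14.994161756625715
[ 0.53258165 -0.33756479  0.014     ] [ 0.49754168 -0.20486968  0.014     ] 0.13724354826751448 14.792093767714324
```

```bash
python3 -m jog '{"slide":[[0,-0.03,0],[0,-0.045,0.01],[0,-0.04,0.025],[-0.001,-0.022,0.03],[-0.001,-0.005,0.017],[0,0,0],[0,0,0]],"turn":[0,0,0,0,0,0,0],"gripper":[1,1,1,1,1,1,1]}'
python3 - <<'E'
from h import *
st(); f=manip.grab_frame('wrist'); cv2.imwrite('pics/c4.png',f[...,::-1])
E
```

```text
clock: 5.85
ee_pos: [0.4968, -0.2667, 0.1159]
tcp_rot: [180.0, 0.0, -179.8]
contact_force: [0.3, 0.1, -1.2]
gripper_width: 0.0485
t 5.85 p [ 0.4968 -0.2667  0.1159] rpy [ 180.     0.  -179.8] F [ 0.3  0.1 -1.2] w 0.0485 q [-28.2  22.8  -6.4  60.8   0.  -28.4]
```

View pics/c4.png

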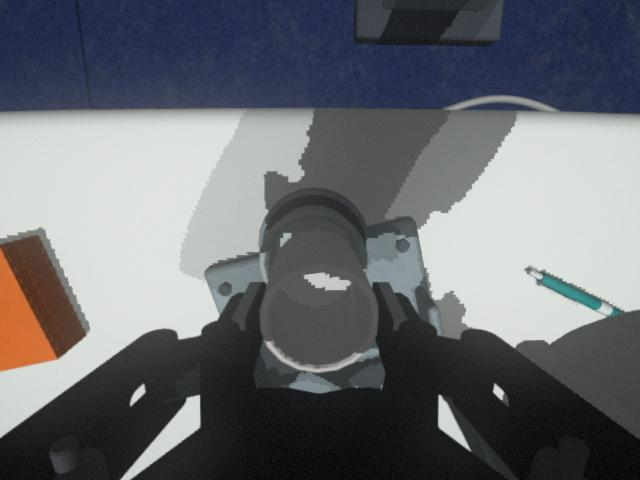

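Run:
```python
from h import *
c=manip.camera_info('wrist'); f=cv2.imread('pics/c4.png')
for xy in ((.4978,-.2687),(.495,-.270)):
    q=proj(circ(.034,.052)+[*xy,0],c); print(q.min(0),q.max(0))
    cv2.polylines(f,[q.round().astype(np.int32)],True,(0,0,255) if xy[0]>.497 else (0,255,0),1)
cv2.imwrite('pics/c4z.png',cv2.resize(f[170:330,190:430],None,fx=3.3,fy=3.3,interpolation=cv2.INTER_NEAREST))
```

```text
[260.56701362 206.98092856] [370.2275394  310.78091237]
[258.25933065 202.28026055] [368.33073981 306.86909122]
```

View pics/c4z.png

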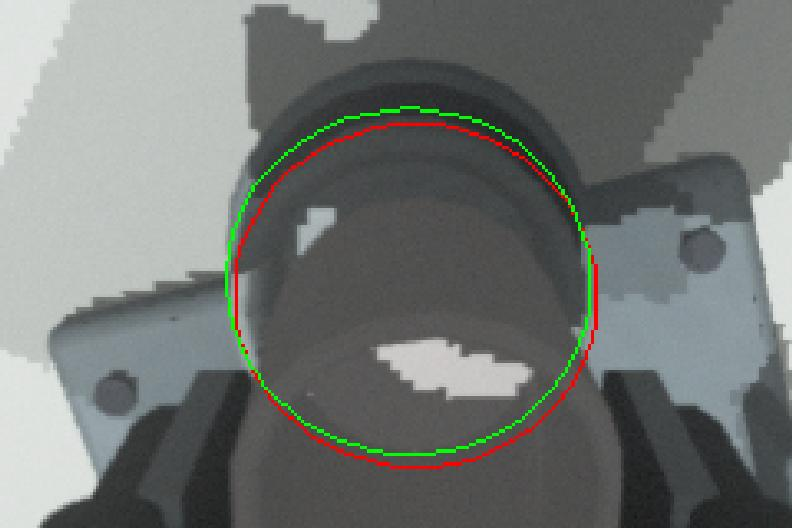

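```bash
python3 -m jog '{"slide":[[0.001,-0.003,0.01],[0,0,0.012],[0,0,0.01],[0,0,0]],"turn":[0,0,0,0],"gripper":[1,1,1,1]}'
```

```text
clock: 6.3
ee_pos: [0.4948, -0.2702, 0.0816]
tcp_rot: [179.9, -0.1, -179.8]
contact_force: [1.5, 1.6, -3.6]
gripper_width: 0.0485
```

```bash
python3 -m jog '{"slide":[[0,0,0.005],[0,0,0.003],[0,0,0]],"turn":[0,0,0],"gripper":[1,1,1]}'
python3 - <<'E'
from h import *
st(); f=manip.grab_frame('wrist'); cv2.imwrite('pics/c5.png',f[...,::-1])
E
```

```text
clock: 6.6
ee_pos: [0.4954, -0.2708, 0.075]
tcp_rot: [180.0, -0.0, -179.9]
contact_force: [2.3, 3.1, -3.6]
gripper_width: 0.0482
t 6.6 p [ 0.4954 -0.2708  0.075 ] rpy [ 180.    -0.  -179.9] F [ 2.3  3.1 -3.6] w 0.0482 q [-28.7  24.8  -9.8  55.4   0.  -28.8]
```

View pics/c5.png

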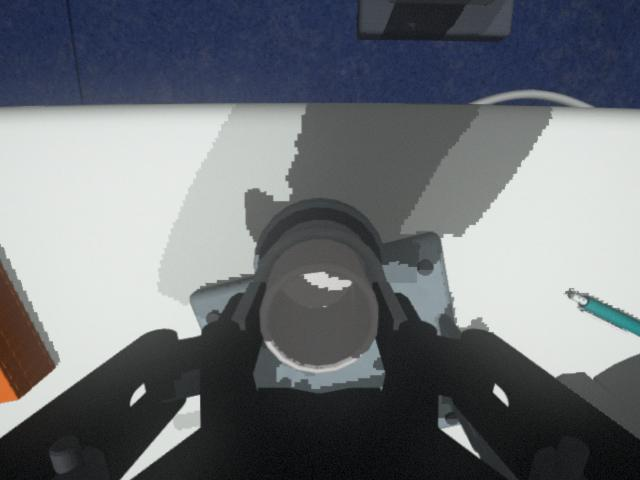

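```bash
python3 -m jog '{"slide":[[-0.0005,0.0005,0.001],[0,0,0],[0,0,0],[0,0,0],[0,0,-0.01],[0,0,-0.03]],"turn":[0,0,0,0,0,0],"gripper":[1,-1,-1,-1,-1,-1]}'; python3 -m jog '{"slide":[[0,0,-0.04],[0,0.01,-0.02],[0,0.01,-0.005],[0,0,0]],"turn":[0,0,0,0],"gripper":[-1,-1,-1,-1]}'
python3 - <<'E'
from h import *
st(); f=manip.grab_frame('wrist'); cv2.imwrite('pics/c6.png',f[...,::-1])
c=manip.camera_info('wrist')
for z in (.082,): 
  for xy in ((.4978,-.2687),(.496,-.2705)):
    q=proj(circ(.025,z)+[*xy,0],c); print(q.min(0),q.max(0),'rim',proj(circ(.034,.052)+[*xy,0],c).min(0),proj(circ(.034,.052)+[*xy,0],c).max(0))
cv2.imwrite('pics/c6z.png',cv2.resize(f[170:330,220:460,::-1],None,fx=3.3,fy=3.3,interpolation=cv2.INTER_NEAREST))
E
```

```text
clock: 7.25
ee_pos: [0.4945, -0.2698, 0.1131]
tcp_rot: [179.9, -0.2, -179.9]
contact_force: [-0.0, 0.8, 1.3]
gripper_width: 0.0855
clock: 7.65
ee_pos: [0.4962, -0.2498, 0.1802]
tcp_rot: [-180.0, 0.1, -179.8]
contact_force: [0.1, -0.6, -0.2]
gripper_width: 0.0853
t 7.65 p [ 0.4962 -0.2498  0.1802] rpy [-1.800e+02  1.000e-01 -1.798e+02] F [ 0.1 -0.6 -0.2] w 0.0853 q [-26.7  19.8  -1.3  68.9   0.  -26.9]
[257.37472908 213.62646031] [327.17792581 280.44299716] rim [252.89193916 194.69975678] [337.4978496  276.47165357]
[254.74128421 211.07187604] [324.67893743 278.16274931] rim [250.53355518 192.37691819] [335.29042545 274.44433228]
```

View pics/c6z.png

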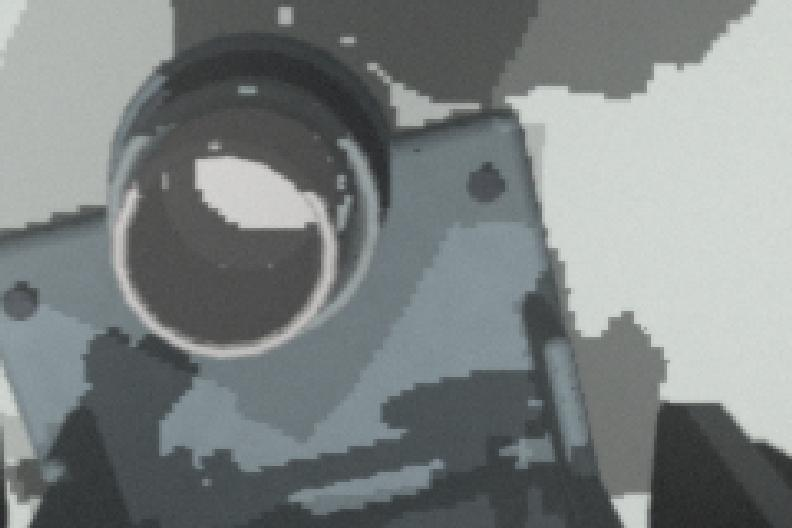

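```bash
python3 -m jog '{"slide":[[0,0.03,-0.01],[0.003,0.047,-0.01],[0.004,0.048,0],[0.004,0.048,0],[0.004,0.048,0],[0.004,0.048,0],[0.004,0.048,0],[0.004,0.048,0]],"turn":[0,0,0,0,0,0,0,0],"gripper":[-1,-1,-1,-1,-1,-1,-1,-1]}'; python3 -m jog '{"slide":[[0.004,0.045,0],[0.004,0.035,0],[0.004,0.018,0],[0,0.003,0],[0,0,0]],"turn":[0,0,0,0,0],"gripper":[-1,-1,-1,-1,-1]}'
python3 - <<'E'
from h import *
st(); f=manip.grab_frame('wrist'); cv2.imwrite('pics/d1.png',f[...,::-1])
r=manip.cut_out('insert','wrist')
for x in r[:2]: print(x['score'],x['bbox'])
E
```

```text
clock: 8.5
ee_pos: [0.467, 0.1159, 0.1982]
tcp_rot: [-180.0, -0.1, -179.9]
contact_force: [1.2, -0.4, 0.0]
gripper_width: 0.0854
clock: 9.0
ee_pos: [0.4555, 0.2151, 0.1983]
tcp_rot: [-179.9, -0.1, -179.8]
contact_force: [0.0, 0.6, 0.9]
gripper_width: 0.0854
t 9.0 p [0.4555 0.2151 0.1983] rpy [-1.799e+02 -1.000e-01 -1.798e+02] F [0.  0.6 0.9] w 0.0854 q [25.3 13.5 -7.2 69.5 -0.  25.1]
0.93 [296.2, 202.6, 345.3, 265.1]
```

View pics/d1.png

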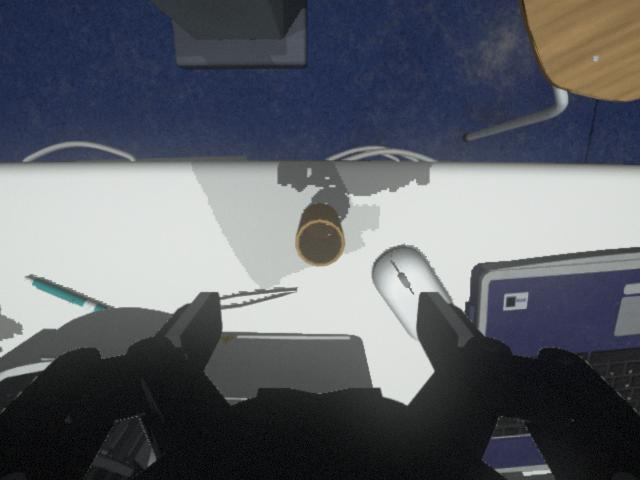

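Run:
```python
from h import *
c=manip.camera_info('wrist'); f=cv2.imread('pics/d1.png')
g=f[195:275,280:360]; cv2.imwrite('pics/d1z.png',cv2.resize(g,None,fx=7,fy=7,interpolation=cv2.INTER_NEAREST))
print(unproj((319.5,241.5),c,.082),fitcup(np.r_[295.5,203,344,265.5],[0,2,3],INS,c,x0=(.456,.214)))
```

```text
[0.45850394 0.21519861 0.082     ] (array([0.45874575, 0.21539092]), array([-0.95763912,  0.95739908,  0.04267445]))
```

View pics/d1z.png

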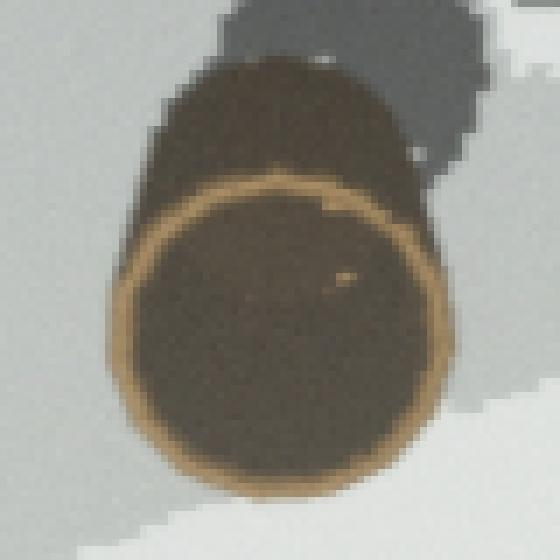

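```bash
python3 -m jog '{"slide":[[-0.002,0,0.02],[-0.001,0,0.04],[0,0,0.04],[0,0,0.02],[0,0,0.002],[0,0,0],[0,0,0],[0,0,0]],"turn":[0,0,0,0,0,0,0,0],"gripper":[-1,-1,-1,-1,-1,1,1,1]}' 25 && python3 -m jog '{"slide":[[0,0,0],[0,0,0],[0,0,0]],"turn":[0,0,0],"gripper":[1,1,1]}'
python3 - <<'E'
from h import *
o=st(); f=manip.grab_frame('wrist'); cv2.imwrite('pics/d2.png',f[...,::-1])
c=manip.camera_info('wrist')
P=circ(.0195,.082)+[o['ee_pos'][0],o['ee_pos'][1],0]; q=proj(P,c); print(q.min(0),q.max(0))
E
```

```text
clock: 9.9
ee_pos: [0.4597, 0.2156, 0.0786]
tcp_rot: [179.9, 0.1, -179.9]
contact_force: [-0.3, -0.4, 0.7]
gripper_width: 0.0442
clock: 10.2
ee_pos: [0.4596, 0.2157, 0.0786]
tcp_rot: [180.0, 0.1, -179.9]
contact_force: [-0.0, 0.1, 9.0]
gripper_width: 0.0375
t 10.2 p [0.4596 0.2157 0.0786] rpy [ 1.800e+02  1.000e-01 -1.799e+02] F [-0.   0.1  9. ] w 0.0375 q [ 25.2  18.4 -18.8  52.7  -0.   25. ]
[271.60214402 270.49260938] [363.95802766 353.56481499]
```

View pics/d2.png

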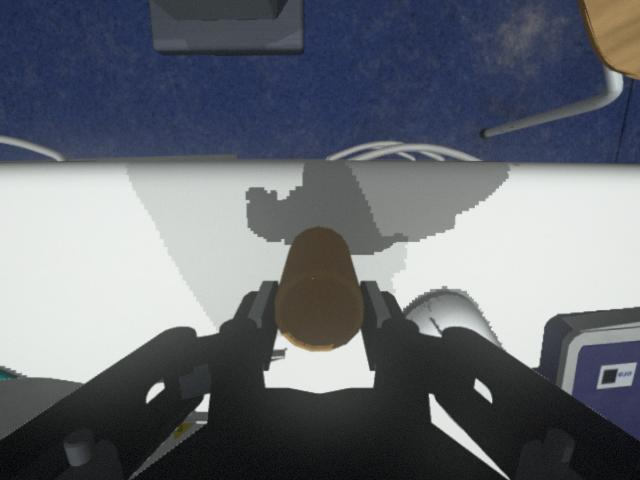

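```bash
python3 -m jog '{"slide":[[0,0,-0.03],[0,0,-0.045],[0,0,-0.045],[0,-0.02,-0.015],[-0.004,-0.045,0],[-0.005,-0.048,0],[-0.005,-0.048,0],[-0.005,-0.048,0]],"turn":[0,0,0,0,0,0,0,0],"gripper":[1,1,1,1,1,1,1,1]}'; python3 -m jog '{"slide":[[-0.005,-0.048,0],[-0.005,-0.048,0],[-0.005,-0.035,0],[-0.003,-0.02,0],[0,-0.008,0],[0,0,0]],"turn":[0,0,0,0,0,0],"gripper":[1,1,1,1,1,1]}'
python3 - <<'E'
from h import *
st(); f=manip.grab_frame('wrist'); cv2.imwrite('pics/d3.png',f[...,::-1])
c=manip.camera_info('wrist'); import pickle; pickle.dump((f,c),open('d3.pkl','wb'));
E
```

```text
clock: 11.05
ee_pos: [0.4783, 0.0047, 0.2131]
tcp_rot: [180.0, 0.1, -179.8]
contact_force: [1.3, -0.0, 0.6]
gripper_width: 0.0373
clock: 11.65
ee_pos: [0.4966, -0.153, 0.2125]
tcp_rot: [-180.0, 0.0, -179.9]
contact_force: [-0.7, 0.4, -1.0]
gripper_width: 0.0373
t 11.65 p [ 0.4966 -0.153   0.2125] rpy [-180.     0.  -179.9] F [-0.7  0.4 -1. ] w 0.0373 q [-17.1  14.9  -3.2  71.9   0.  -17.2]
```

View pics/d3.png

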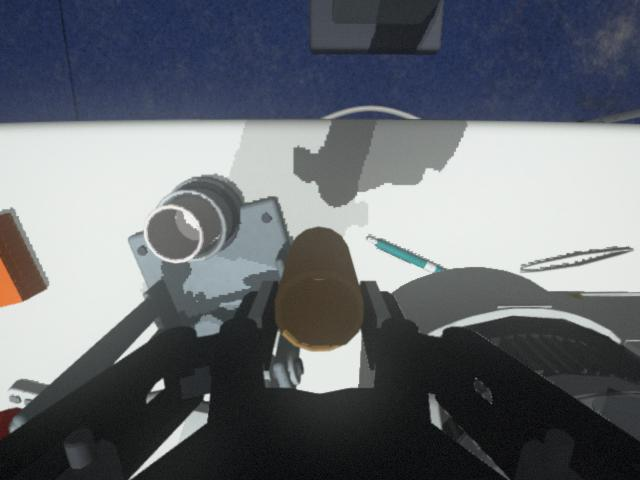

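Run:
```python
from h import *
import pickle
f,c=pickle.load(open('d3.pkl','rb'));f=f[...,::-1].copy()
q=proj(circ(.025,.082)+[.4955,-.272,0],c); print(q.min(0),q.max(0))
g=cv2.resize(f[170:290,130:270],None,fx=5,fy=5,interpolation=cv2.INTER_NEAREST)
cv2.polylines(g,[((q-[130,170]+.5)*5).round().astype(np.int32)],True,(0,0,255),1)
cv2.imwrite('pics/d3z.png',g)
```

```text
[141.09789143 201.76020969] [201.88892688 261.13778217]
```

View pics/d3z.png

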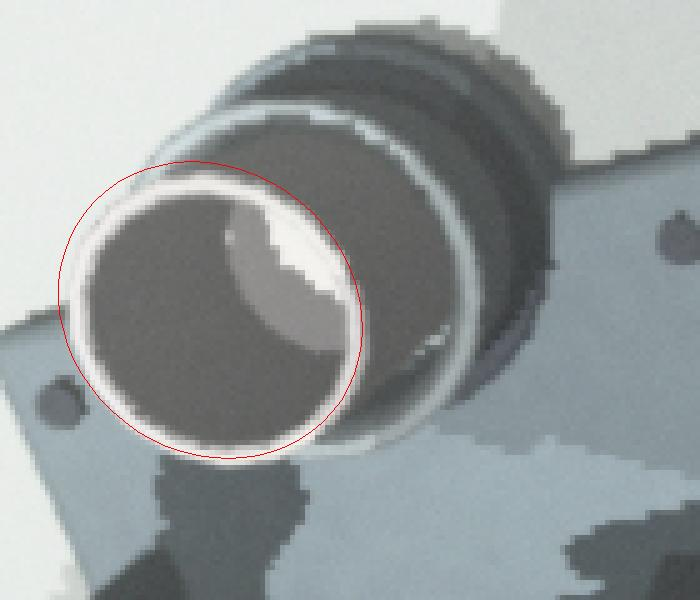

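```bash
python3 -m jog '{"slide":[[0,-0.02,0],[0,-0.035,0],[0,-0.035,0.008],[-0.001,-0.02,0.015],[0,-0.008,0.012],[0,0,0],[0,0,0]],"turn":[0,0,0,0,0,0,0],"gripper":[1,1,1,1,1,1,1]}'
python3 - <<'E'
from h import *
o=st(); f=manip.grab_frame('wrist')
c=manip.camera_info('wrist'); f=f[...,::-1].copy()
q=proj(circ(.025,.082)+[.4966,-.2708,0],c)
g=cv2.resize(f[170:390,190:430],None,fx=2.7,fy=2.7,interpolation=cv2.INTER_NEAREST)
cv2.polylines(g,[((q-[190,170]+.5)*2.7).round().astype(np.int32)],True,(0,0,255),1)
cv2.imwrite('pics/d4.png',g)
E
```

```text
clock: 12.4
ee_pos: [0.498, -0.2691, 0.1775]
tcp_rot: [180.0, -0.0, -179.8]
contact_force: [0.5, 0.8, 0.6]
gripper_width: 0.0373
t 12.4 p [ 0.498  -0.2691  0.1775] rpy [ 180.    -0.  -179.8] F [0.5 0.8 0.6] w 0.0373 q [-28.4  21.1   0.3  69.2   0.  -28.6]
```

View pics/d4.png

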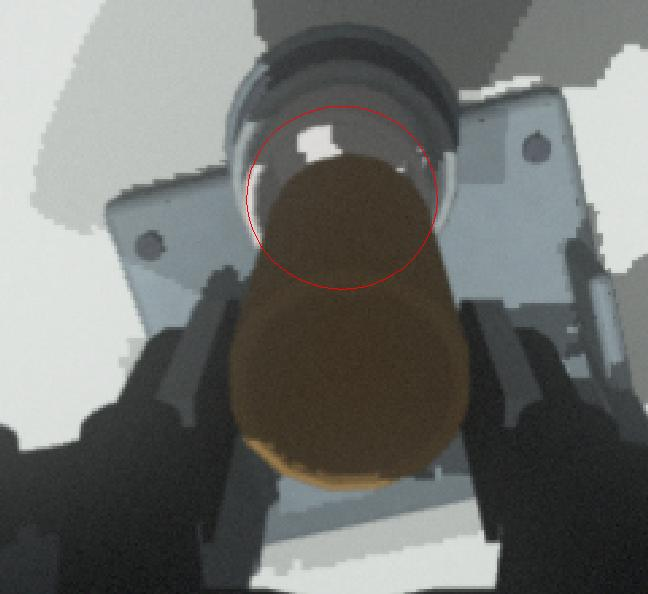

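```bash
python3 -m jog '{"slide":[[0.001,-0.0015,0.008],[0,0,0.012],[0,0,0.012],[0,0,0.012],[0,0,0]],"turn":[0,0,0,0,0],"gripper":[1,1,1,1,1]}'
```

```text
clock: 12.95
ee_pos: [0.4959, -0.2714, 0.1311]
tcp_rot: [179.9, -0.2, -179.9]
contact_force: [-0.9, -0.3, -0.4]
gripper_width: 0.0375
```

Bottom now at ~0.052, inside the liner (rim 0.082), no resistance.

```bash
python3 -m jog '{"slide":[[0,0,0.01],[0,0,0.01],[0,0,0.005],[0,0,0.001],[0,0,0]],"turn":[0,0,0,0,0],"gripper":[1,1,1,1,1]}'
```

```text
clock: 13.45
ee_pos: [0.4969, -0.272, 0.1072]
tcp_rot: [180.0, -0.0, -179.9]
contact_force: [0.2, 0.2, 0.8]
gripper_width: 0.0371
```

```bash
python3 -m jog '{"slide":[[0,0,0.002],[0,0,0.001],[0,0,0]],"turn":[0,0,0],"gripper":[1,1,1]}'
```

```text
clock: 13.75
ee_pos: [0.4972, -0.2721, 0.1047]
tcp_rot: [-180.0, 0.0, -179.9]
contact_force: [-0.7, -0.1, 3.4]
gripper_width: 0.0374
```

```bash
python3 -m jog '{"slide":[[0,0,0],[0,0,0],[0,0,0],[0,0,-0.015],[0,0,-0.035],[0,0,-0.045],[0.005,0.02,-0.02],[0,0,0]],"turn":[0,0,0,0,0,0,0,0],"gripper":[-1,-1,-1,-1,-1,-1,-1,-1]}';  python3 - <<'E'
from h import *
o=st(); f=manip.grab_frame('wrist')
c=manip.camera_info('wrist'); f=f[...,::-1].copy()
cv2.imwrite('pics/d5full.png',f)
g=cv2.resize(f[150:340,210:450],None,fx=3,fy=3,interpolation=cv2.INTER_NEAREST)
for r,z in ((.025,.082),(.0195,.108)):
    q=proj(circ(r,z)+[.4966,-.2715,0],c); print(q.min(0),q.max(0))
    cv2.polylines(g,[((q-[210,150]+.5)*3).round().astype(np.int32)],True,(0,0,255),1)
cv2.imwrite('pics/d5.png',g)
s=manip.grab_frame('scene'); cv2.imwrite('pics/d5s.png',cv2.resize(s[190:390,320:480,::-1],None,fx=3,fy=3,interpolation=cv2.INTER_CUBIC))
E
```

```text
clock: 14.55
ee_pos: [0.4929, -0.2514, 0.2225]
tcp_rot: [-179.9, 0.2, -179.8]
contact_force: [0.4, -0.5, -0.4]
gripper_width: 0.0858
t 14.55 p [ 0.4929 -0.2514  0.2225] rpy [-179.9    0.2 -179.8] F [ 0.4 -0.5 -0.4] w 0.0858 q [-27.   18.6   3.2  74.3   0.  -27.2]
[265.23695985 205.95770219] [324.87699708 263.60562824]
[267.07099637 219.32635286] [318.20426795 268.37402691]
```

View pics/d5.png

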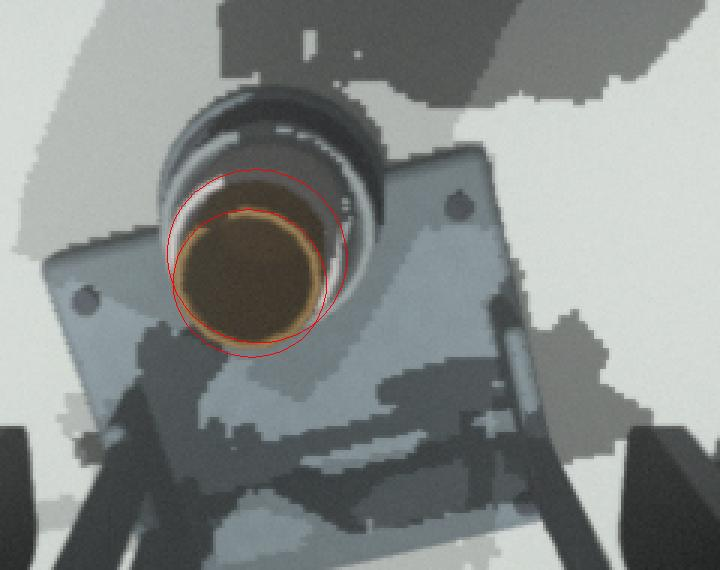

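View pics/d5s.png

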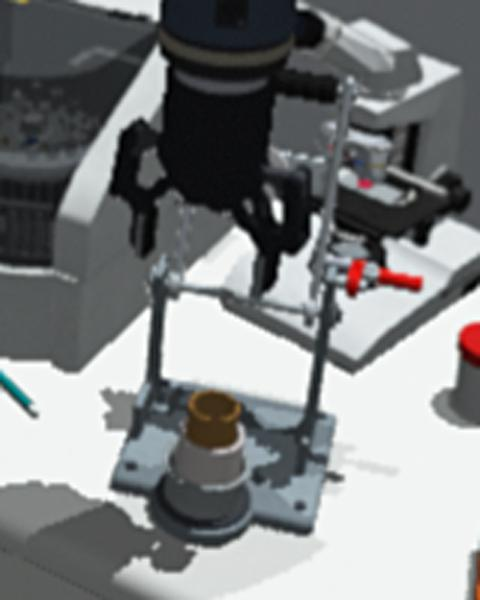

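```bash
cat >> h.py <<'E'
PR=np.array([.4965,-.2695,np.radians(14.8)])
E
python3 - <<'E'
from h import *
Q=np.array([[12.2,-2],[11.6,-12],[18.6,-22.5],[14.1,-6.4],[24.8,-9.8],[13.5,-7.2],[18.6,3.2],[18.4,-18.8],[14.9,-3.2]])
X=np.array([[.5,.2453],[.4843,.1813],[.4965,.0544],[.510,.1977],[.5646,.075],[.5037,.1983],[.5533,.2225],[.5077,.0786],[.5196,.2125]])
Q=np.radians(Q)
def fk(p,Q):
    a,b,d,h,e=p; u=Q[:,0]; v=Q[:,0]-Q[:,1]
    return np.c_[a*np.sin(u)+b*np.sin(v+np.pi/2+0*e)+d, a*np.cos(u)+b*np.cos(v+np.pi/2)+h]
r=least_squares(lambda p:(fk(p,Q)-X).ravel(),[.4,.4,0,0,0]); print(r.x,np.abs(r.fun).max())
print(T(PR,[[.104,-.118,.1805],[.068,-.118,.2305],[.164,0,.304],[-.07,0,.135],[.108,0,.313]]).round(4))
for P in T(PR,[[.104,-.118,.1805],[.104,-.118,.24],[.164,0,.304],[.164,0,.37]]):
    R=np.hypot(P[0],P[1]); s=least_squares(lambda q:(fk(r.x,q[None])-[R,P[2]]).ravel(),[.3,.1]); print(P.round(3),R.round(3),np.degrees(s.x).round(1),np.degrees(np.pi/2-s.x[0]+s.x[1]).round(1),s.fun.round(4))
E
```

```text
[ 0.58426754  0.39675901 -0.00273994 -0.23105733  0.        ] 0.013899299082526573
[[ 0.6272 -0.357   0.1805]
 [ 0.5924 -0.3662  0.2305]
 [ 0.6551 -0.2276  0.304 ]
 [ 0.4288 -0.2874  0.135 ]
 [ 0.6009 -0.2419  0.313 ]]
[ 0.627 -0.357  0.18 ] 0.722 [34.8 24.9] 80.1 [-0. -0.]
[ 0.627 -0.357  0.24 ] 0.722 [34.1 32.3] 88.2 [-0. -0.]
[ 0.655 -0.228  0.304] 0.693 [31. 36.] 95.0 [-0. -0.]
[ 0.655 -0.228  0.37 ] 0.693 [32.6 48.5] 105.9 [-0. -0.]
```

```bash
cat > plan.py <<'E'
from h import *
# print tool-frame slides for world waypoints list [(x,y,z,yaw)], starting from given pose
def rows(start,wps):
    x,y,z,yaw=start
    for X,Y,Z,YW in wps:
        a=np.radians(yaw); d=np.array([X-x,Y-y,Z-z]); tx=np.array([np.cos(a),np.sin(a)]); ty=np.array([np.sin(a),-np.cos(a)])
        print([round(float(d[:2]@tx),4),round(float(d[:2]@ty),4),round(float(-d[2]),4)], 'turn',round(yaw-YW,2), 'len',round(float(np.linalg.norm(d)),4))
        x,y,z,yaw=X,Y,Z,YW
def pw(x,y,z): return T(PR,[[x,y,z]])[0]
E
python3 - <<'E'
from plan import *
s=(.4929,-.2514,.2225,180.2); e=pw(0,-.12,.27); g=pw(.104,-.118,.265)
w=[]
for k in range(1,9):
    f=k/8; w.append((*(np.array(s[:3])*(1-f)+e*f),180.2+8.5*k))
for k in range(1,6):
    f=k/5; w.append((*(e*(1-f)+g*f),min(284.8,248.2+8.5*k)))
rows(s,w); print(e,g)
E
```

```text
[-0.0042, -0.0168, -0.0059] turn -8.5 len 0.0183
[-0.0017, -0.0172, -0.0059] turn -8.5 len 0.0183
[0.0009, -0.0173, -0.0059] turn -8.5 len 0.0183
[0.0034, -0.017, -0.0059] turn -8.5 len 0.0183
[0.0059, -0.0163, -0.0059] turn -8.5 len 0.0183
[0.0082, -0.0152, -0.0059] turn -8.5 len 0.0183
[0.0104, -0.0138, -0.0059] turn -8.5 len 0.0183
[0.0123, -0.0122, -0.0059] turn -8.5 len 0.0183
[-0.0127, -0.0165, 0.001] turn -8.5 len 0.0208
[-0.0101, -0.0182, 0.001] turn -8.5 len 0.0208
[-0.0074, -0.0195, 0.001] turn -8.5 len 0.0208
[-0.0044, -0.0203, 0.001] turn -8.5 len 0.0208
[-0.0013, -0.0208, 0.001] turn -2.6 len 0.0208
[ 0.52715349 -0.38551881  0.27      ] [ 0.62719223 -0.3570188   0.265     ]
```

```bash
python3 -m jog '{"slide":[[-0.004,-0.017,-0.006],[-0.002,-0.017,-0.006],[0.001,-0.017,-0.006],[0.003,-0.017,-0.006],[0.006,-0.016,-0.006],[0.008,-0.015,-0.006],[0.010,-0.014,-0.006],[0.012,-0.012,-0.006]],"turn":[-8.5,-8.5,-8.5,-8.5,-8.5,-8.5,-8.5,-8.5],"gripper":[-1,-1,-1,-1,-1,-1,-1,-1]}'; python3 -m jog '{"slide":[[-0.013,-0.0165,0.001],[-0.010,-0.018,0.001],[-0.0075,-0.0195,0.001],[-0.0045,-0.020,0.001],[-0.001,-0.013,0],[0,0,0]],"turn":[-8.5,-8.5,-8.5,-8.5,-2.6,0],"gripper":[-1,-1,-1,-1,-1,-1]}'
python3 - <<'E'
from plan import *
o=st(); f=manip.grab_frame('wrist'); cv2.imwrite('pics/e1.png',f[...,::-1])
c=manip.camera_info('wrist'); import pickle; pickle.dump((f,c),open('e1.pkl','wb'))
print(proj(pw(.104,-.118,.1805),c),proj(pw(.104,-.135,.1805),c))
E
```

```text
clock: 15.45
ee_pos: [0.5261, -0.3857, 0.2656]
tcp_rot: [179.9, 0.0, -111.5]
contact_force: [-0.4, 0.2, 0.3]
gripper_width: 0.0854
clock: 16.05
ee_pos: [0.6195, -0.3576, 0.2604]
tcp_rot: [179.9, 0.1, -75.2]
contact_force: [0.9, -0.3, -0.3]
gripper_width: 0.0855
t 16.05 p [ 0.6195 -0.3576  0.2604] rpy [ 1.799e+02  1.000e-01 -7.520e+01] F [ 0.9 -0.3 -0.3] w 0.0855 q [ -30.    43.    48.4   95.6    0.  -134.8]
[[307.16192291 251.2412481 ]] [[306.82466249 226.35567549]]
```

View pics/e1.png

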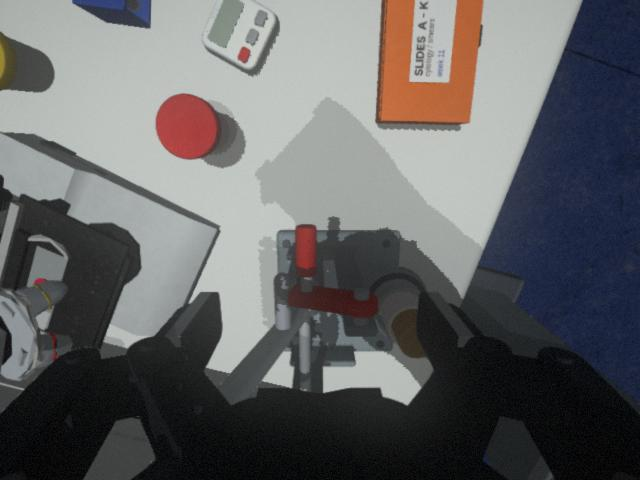

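Run:
```python
from plan import *
o=manip.get_obs(); p=o['ee_pos']; 
rows((*p,-75.2),[(*pw(.105,-.119,.181),-75.2)])
print('arc')
a=np.arange(0,2.75,.2); ab=a-.32
k=np.c_[.068+.038*np.cos(ab),.1925+.038*np.sin(ab)]
d=np.diff(k,axis=0); print(np.c_[a[1:],k[1:],-d[:,0],-d[:,1]].round(4))
```

```text
[0.0021, -0.0095, 0.08] turn 0.0 len 0.0806
arc
[[ 2.000e-01  1.057e-01  1.880e-01 -1.700e-03 -7.400e-03]
 [ 4.000e-01  1.059e-01  1.955e-01 -2.000e-04 -7.600e-03]
 [ 6.000e-01  1.045e-01  2.030e-01  1.400e-03 -7.500e-03]
 [ 8.000e-01  1.017e-01  2.100e-01  2.800e-03 -7.000e-03]
 [ 1.000e+00  9.750e-02  2.164e-01  4.200e-03 -6.300e-03]
 [ 1.200e+00  9.220e-02  2.218e-01  5.300e-03 -5.400e-03]
 [ 1.400e+00  8.590e-02  2.260e-01  6.300e-03 -4.200e-03]
 [ 1.600e+00  7.890e-02  2.289e-01  7.000e-03 -2.900e-03]
 [ 1.800e+00  7.140e-02  2.303e-01  7.400e-03 -1.400e-03]
 [ 2.000e+00  6.390e-02  2.303e-01  7.600e-03  1.000e-04]
 [ 2.200e+00  5.640e-02  2.287e-01  7.400e-03  1.600e-03]
 [ 2.400e+00  4.950e-02  2.257e-01  7.000e-03  3.000e-03]
 [ 2.600e+00  4.330e-02  2.213e-01  6.200e-03  4.300e-03]]
```

```bash
python3 -m jog '{"slide":[[0.002,-0.0095,0.015],[0,0,0.025],[0,0,0.025],[0,0,0.014],[0,0,0],[0,0,0]],"turn":[0,0,0,0,0,0],"gripper":[-1,-1,-1,-1,-1,0]}' 20
python3 - <<'E'
from plan import *
o=st(); f=manip.grab_frame('wrist'); cv2.imwrite('pics/e2.png',f[...,::-1])
E
```

```text
clock: 16.7
ee_pos: [0.6279, -0.3577, 0.1842]
tcp_rot: [180.0, 0.0, -75.3]
contact_force: [-0.5, -0.1, 0.8]
gripper_width: 0.0736
t 16.7 p [ 0.6279 -0.3577  0.1842] rpy [180.    0.  -75.3] F [-0.5 -0.1  0.8] w 0.0736 q [ -29.7   41.9   35.3   83.4   -0.  -134.3]
```

View pics/e2.png

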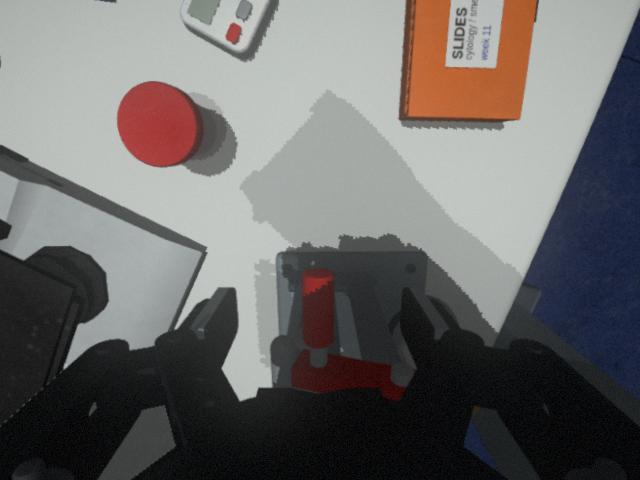

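```bash
python3 -m jog '{"slide":[[0,0,0.001],[0,0,0],[0,0,0],[0,0,0],[0,0,0],[0,0,0],[0,0,0]],"turn":[0,0,0,0,0,0,0],"gripper":[1,1,1,1,1,1,1]}' 25
python3 - <<'E'
from plan import *
o=st(); f=manip.grab_frame('wrist'); cv2.imwrite('pics/e3.png',f[...,::-1])
E
```

```text
clock: 17.45
ee_pos: [0.6283, -0.3576, 0.1836]
tcp_rot: [-180.0, -0.0, -75.3]
contact_force: [-1.4, -0.1, 4.5]
gripper_width: 0.013
t 17.45 p [ 0.6283 -0.3576  0.1836] rpy [-180.    -0.   -75.3] F [-1.4 -0.1  4.5] w 0.013 q [ -29.6   41.9   35.2   83.2   -0.  -134.4]
```

View pics/e3.png

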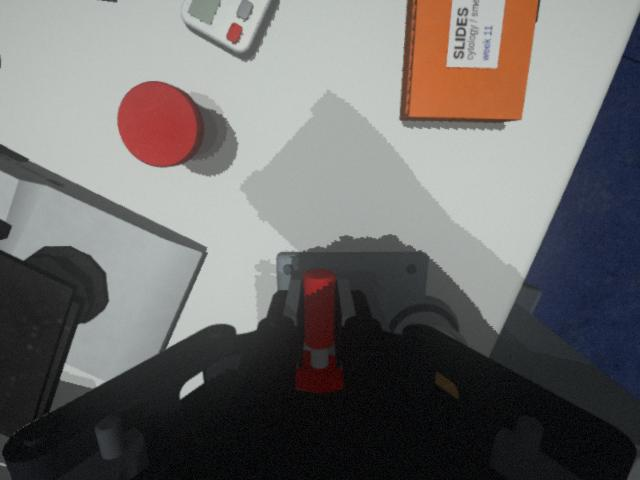

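Knob gripped (pads either side of the red bar at 320,310). Now the arc.

```bash
python3 -m jog '{"slide":[[0,-0.001,-0.0055],[0,-0.0005,-0.0075],[0,0.001,-0.0075],[0,0.0025,-0.007],[0,0.004,-0.0065],[0,0.005,-0.0055]],"turn":[0,0,0,0,0,0],"gripper":[1,1,1,1,1,1]}'
python3 - <<'E'
from plan import *
o=st(); f=manip.grab_frame('wrist'); cv2.imwrite('pics/e4.png',f[...,::-1])
E
```

```text
clock: 18.1
ee_pos: [0.6215, -0.3596, 0.2251]
tcp_rot: [-179.5, -0.1, -75.2]
contact_force: [26.3, 3.8, 12.8]
gripper_width: 0.0127
t 18.1 p [ 0.6215 -0.3596  0.2251] rpy [-1.795e+02 -1.000e-01 -7.520e+01] F [26.3  3.8 12.8] w 0.0127 q [ -30.2   41.2   39.9   88.2    0.2 -135. ]
```

View pics/e4.png

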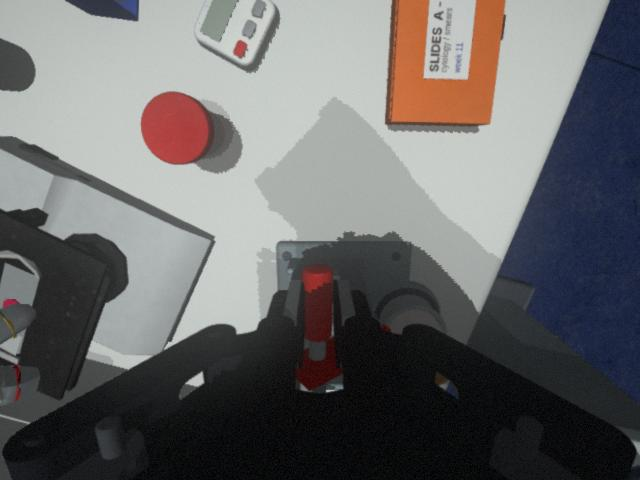

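Run:
```python
from plan import *
s=manip.grab_frame('scene'); cv2.imwrite('pics/e4s.png',cv2.resize(s[150:330,360:500,::-1],None,fx=4,fy=3.3*4/3.3,interpolation=cv2.INTER_CUBIC)[:600])
o=st(); print(o['ft_torque'],o['tau'].round(1))
```

```text
t 18.2 p [ 0.621  -0.3597  0.2261] rpy [-179.5   -0.2  -75.2] F [20.4  5.  13.8] w 0.0129 q [ -30.2   41.1   39.9   88.3    0.2 -135. ]
[ 0.90184495 -4.42698206 -0.02163774] [-1.000e+01 -1.008e+02  3.720e+01  7.300e+00 -4.200e+00 -1.000e-01]
```

View pics/e4s.png

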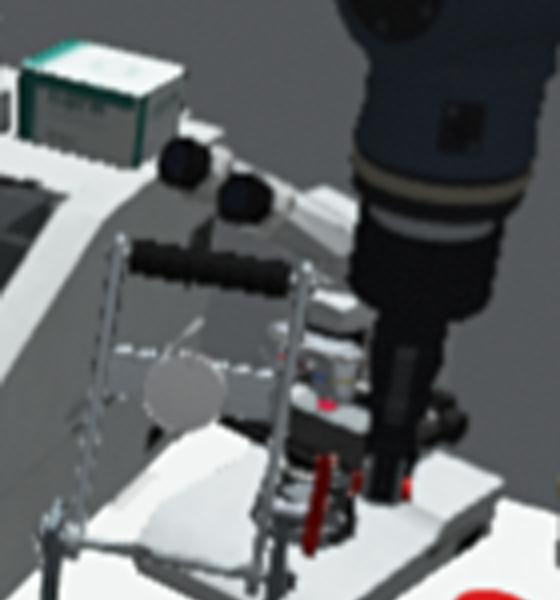

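```bash
python3 -m jog '{"slide":[[0,0.000,-0.003],[0,0.004,-0.005]],"turn":[0,0],"gripper":[1,1]}' 20;python3 - <<'E'
from plan import *
o=st()
E
```

```text
clock: 18.4
ee_pos: [0.6166, -0.3607, 0.2323]
tcp_rot: [-179.7, -0.1, -75.2]
contact_force: [14.4, 1.0, 7.3]
gripper_width: 0.0127
t 18.4 p [ 0.6166 -0.3607  0.2323] rpy [-1.797e+02 -1.000e-01 -7.520e+01] F [14.4  1.   7.3] w 0.0127 q [ -30.4   40.9   40.4   89.2    0.2 -135.2]
```

```bash
python3 -m jog '{"slide":[[0,0.006,0],[0,0.006,0]],"turn":[0,0],"gripper":[1,1]}';python3 - <<'E'
from plan import *
o=st()
s=manip.grab_frame('scene'); cv2.imwrite('pics/e5s.png',cv2.resize(s[200:320,390:500,::-1],None,fx=5,fy=5,interpolation=cv2.INTER_CUBIC)[:600])
E
```

```text
clock: 18.6
ee_pos: [0.6072, -0.3636, 0.2361]
tcp_rot: [-179.2, -0.3, -75.1]
contact_force: [18.2, 6.7, 40.1]
gripper_width: 0.0129
t 18.6 p [ 0.6072 -0.3636  0.2361] rpy [-179.2   -0.3  -75.1] F [18.2  6.7 40.1] w 0.0129 q [ -31.1   39.2   38.    87.9    0.3 -135.9]
```

View pics/e5s.png

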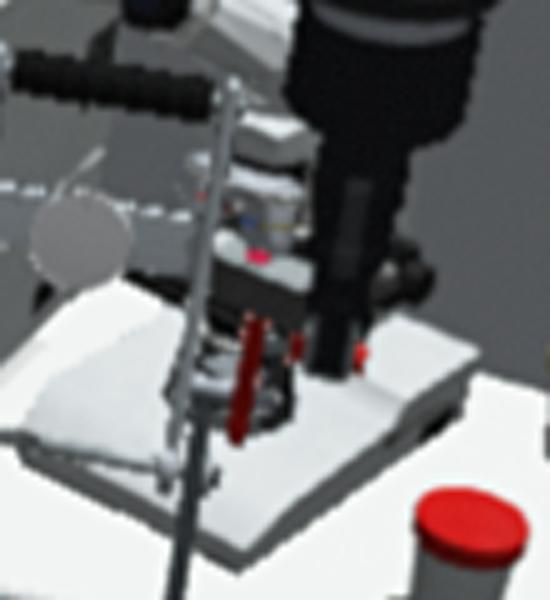

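Run:
```python
from plan import *
c=manip.camera_info('scene')
def S(P): return ((proj(P,c)-[390,200]+.5)*5).round()[0]
for a in (0,1.0,1.2,1.4,1.6,1.8,2.0):
    x=.068+.038*np.cos(a-.32); z=.1925+.038*np.sin(a-.32)
    print(a,S(pw(x,-.135,z)),S(pw(x,-.101,z)),'TCP-rel')
print(S(pw(.068,-.118,.1925)),S(pw(.068,-.09,.1925)))
o=st(); print('TCP',S(o['ee_pos']), 'tips',S(o['ee_pos']-[0,0,.014]))
```

```text
0 [355. 423.] [280. 409.] TCP-rel
1.0 [367. 364.] [290. 350.] TCP-rel
1.2 [368. 360.] [290. 346.] TCP-rel
1.4 [368. 359.] [290. 345.] TCP-rel
1.6 [368. 361.] [289. 347.] TCP-rel
1.8 [367. 367.] [288. 352.] TCP-rel
2.0 [366. 376.] [286. 361.] TCP-rel
[314. 435.] [250. 423.]
t 18.65 p [ 0.6062 -0.364   0.2365] rpy [-179.3   -0.3  -75.2] F [17.3  8.  36.1] w 0.0129 q [ -31.1   39.2   37.9   88.     0.3 -135.9]
TCP [335. 337.] tips [330. 363.]
```

```bash
python3 -m jog '{"slide":[[0,0.002,-0.003]],"turn":[0],"gripper":[1]}';python3 - <<'E'
from plan import *
o=st()
E
```

```text
clock: 18.75
ee_pos: [0.6033, -0.3644, 0.2379]
tcp_rot: [-179.5, -0.3, -75.2]
contact_force: [9.2, 0.9, 9.8]
gripper_width: 0.0127
t 18.75 p [ 0.6033 -0.3644  0.2379] rpy [-179.5   -0.3  -75.2] F [9.2 0.9 9.8] w 0.0127 q [ -31.2   39.1   38.    88.3    0.2 -136. ]
```

```bash
python3 -m jog '{"slide":[[0,0.005,-0.0015],[0,0.005,-0.001]],"turn":[0,0],"gripper":[1,1]}';python3 - <<'E'
from plan import *
o=st()
E
```

```text
clock: 18.95
ee_pos: [0.5922, -0.3672, 0.2383]
tcp_rot: [-179.8, -0.1, -75.2]
contact_force: [6.0, 0.7, 6.4]
gripper_width: 0.0129
t 18.95 p [ 0.5922 -0.3672  0.2383] rpy [-1.798e+02 -1.000e-01 -7.520e+01] F [6.  0.7 6.4] w 0.0129 q [-3.180e+01  3.810e+01  3.620e+01  8.790e+01  1.000e-01 -1.366e+02]
```

```bash
python3 -m jog '{"slide":[[0,0.007,0],[0,0.007,0.0015],[0,0.0065,0.003]],"turn":[0,0,0],"gripper":[1,1,1]}';python3 - <<'E'
from plan import *
o=st()
s=manip.grab_frame('scene'); cv2.imwrite('pics/e6s.png',cv2.resize(s[200:320,390:500,::-1],None,fx=5,fy=5,interpolation=cv2.INTER_CUBIC)[:600])
E
```

```text
clock: 19.25
ee_pos: [0.5717, -0.3725, 0.2327]
tcp_rot: [-179.8, -0.1, -75.2]
contact_force: [5.8, 1.5, 4.4]
gripper_width: 0.0128
t 19.25 p [ 0.5717 -0.3725  0.2327] rpy [-1.798e+02 -1.000e-01 -7.520e+01] F [5.8 1.5 4.4] w 0.0128 q [-3.310e+01  3.580e+01  3.150e+01  8.550e+01  1.000e-01 -1.379e+02]
```

View pics/e6s.png

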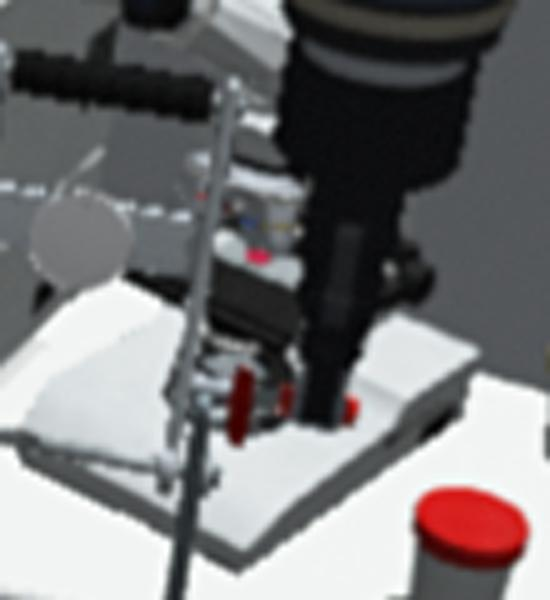

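```bash
python3 -m jog '{"slide":[[0,0,0],[0,0,0],[0,0,-0.01],[0,0,-0.03],[0,0,-0.04],[0,0,-0.03],[0,0,0]],"turn":[0,0,0,0,0,0,0],"gripper":[-1,-1,-1,-1,-1,-1,-1]}';python3 - <<'E'
from plan import *
o=st()
s=manip.grab_frame('scene'); cv2.imwrite('pics/e7s.png',cv2.resize(s[150:350,350:500,::-1],None,fx=4,fy=4,interpolation=cv2.INTER_CUBIC)[:600,:800])
f=manip.grab_frame('wrist'); cv2.imwrite('pics/e7.png',f[...,::-1])
E
```

```text
clock: 20.0
ee_pos: [0.5721, -0.3733, 0.3435]
tcp_rot: [-179.7, -0.3, -75.3]
contact_force: [0.6, -0.7, 0.2]
gripper_width: 0.0852
t 20.0 p [ 0.5721 -0.3733  0.3435] rpy [-179.7   -0.3  -75.3] F [ 0.6 -0.7  0.2] w 0.0852 q [ -33.1   41.8   58.9  106.7   -0.  -137.9]
```

View pics/e7s.png

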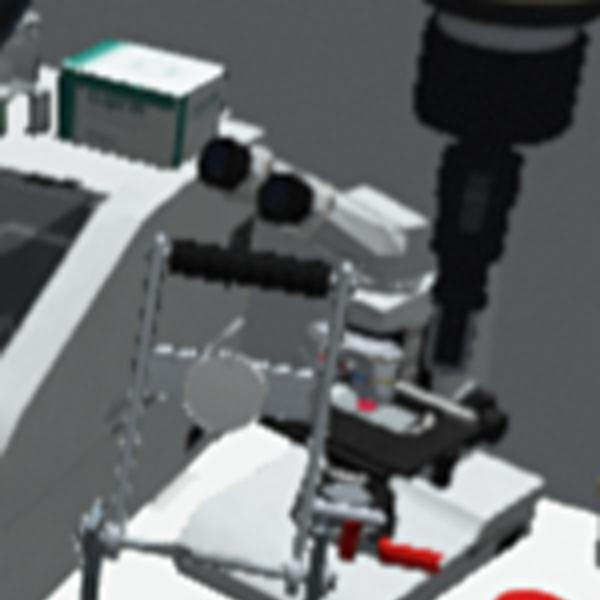

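View pics/e7.png

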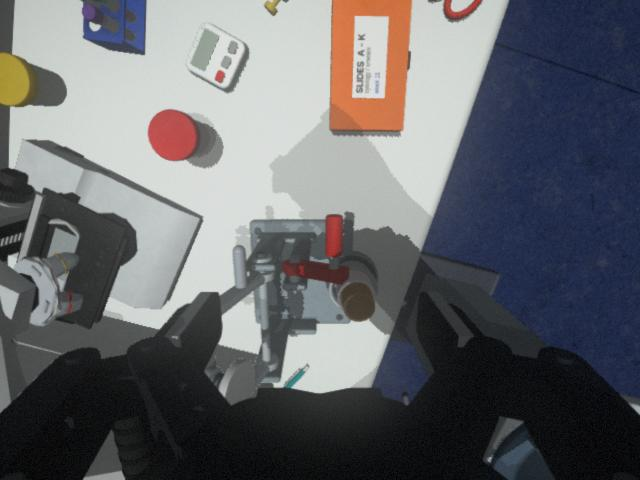

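Run:
```python
from plan import *
o=manip.get_obs(); p=o['ee_pos']; rows((*p,-75.2),[(*pw(.160,0,.352),-75.2)])
```

```text
[-0.1192, -0.1138, -0.013] turn 0.0 len 0.1654
```

```bash
python3 -m jog '{"slide":[[-0.005,-0.015,-0.009],[-0.02,-0.03,0],[-0.03,-0.03,0],[-0.033,-0.025,0],[-0.02,-0.009,0],[-0.005,-0.002,0],[0,0,0]],"turn":[0,0,0,0,0,0,0],"gripper":[-1,-1,-1,-1,-1,-1,-1]}';python3 - <<'E'
from plan import *
o=st()
f=manip.grab_frame('wrist'); cv2.imwrite('pics/f1.png',f[...,::-1])
c=manip.camera_info('wrist')
print(proj(T(PR,[[.164,0,.304],[.164,-.047,.304],[.164,.047,.304]]),c))
E
```

```text
clock: 20.8
ee_pos: [0.6482, -0.2343, 0.347]
tcp_rot: [180.0, 0.0, -75.2]
contact_force: [-0.6, 0.3, -0.7]
gripper_width: 0.0855
t 20.8 p [ 0.6482 -0.2343  0.347 ] rpy [180.    0.  -75.2] F [-0.6  0.3 -0.7] w 0.0855 q [ -19.9   45.8   67.3  111.5   -0.  -124.7]
[[304.93644252 283.28336503]
 [303.69678514 200.01475668]
 [306.06469873 355.46193776]]
```

View pics/f1.png

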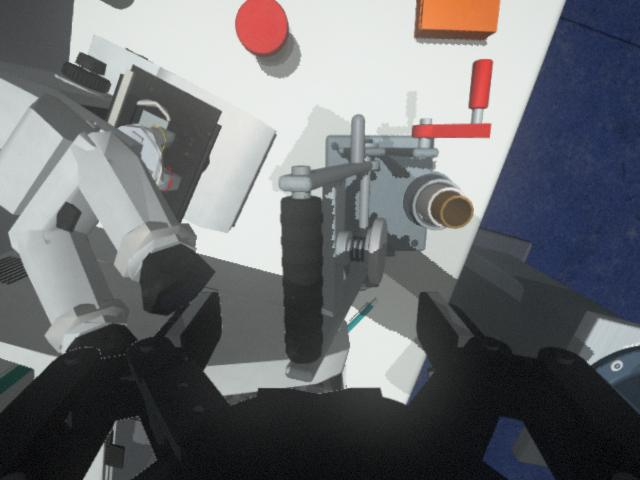

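Run:
```python
from plan import *
ct=manip.camera_info('top'); f=manip.grab_frame('top'); 
cv2.imwrite('pics/f1t.png',cv2.resize(f[100:240,330:470,::-1],None,fx=4.2,fy=4.2,interpolation=cv2.INTER_CUBIC))
f=manip.grab_frame('scene'); 
cv2.imwrite('pics/f1s.png',cv2.resize(f[150:300,360:510,::-1],None,fx=4,fy=4,interpolation=cv2.INTER_CUBIC))
```

```text
(no output)
```

View pics/f1t.png

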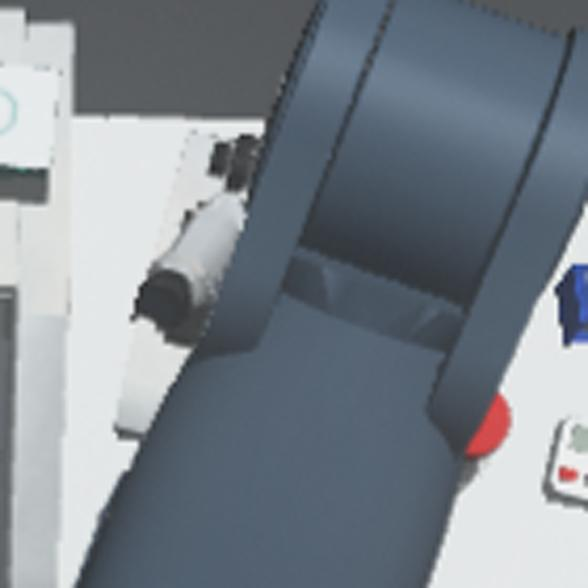

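View pics/f1s.png

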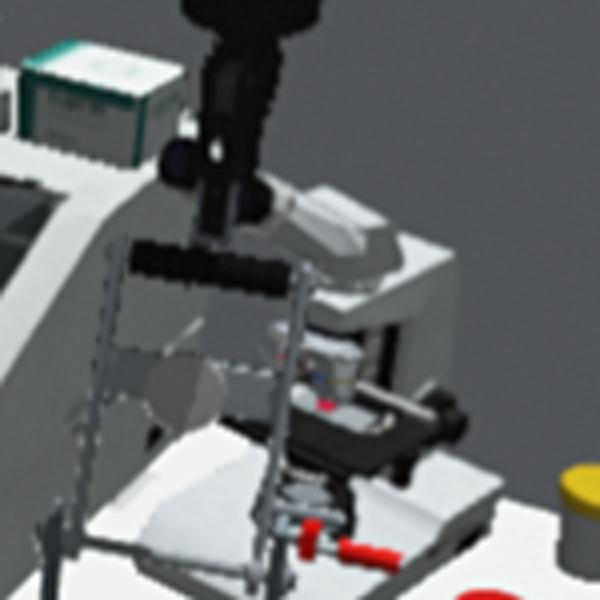

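Run:
```python
from plan import *
ct=manip.camera_info('top'); cs=manip.camera_info('scene')
f=cv2.imread('pics/a_top.png'); cv2.imwrite('pics/f1u.png',cv2.resize(f[130:220,350:440],None,fx=6.5,fy=6.5,interpolation=cv2.INTER_CUBIC))
for t,s in (((369.3,170.2),(405.3,190)),((380,182),(423.5,200))):
    g=lambda X:np.r_[proj(X,ct)[0]-t,proj(X,cs)[0]-s]
    r=least_squares(g,[.75,-.15,.25]); print(r.x.round(3),r.fun.round(1), 'press', (np.array([[np.cos(PR[2]),np.sin(PR[2])],[-np.sin(PR[2]),np.cos(PR[2])]])@(r.x[:2]-PR[:2])).round(3))
```

```text
[ 0.75  -0.166  0.323] [-0.8  0.4  0.8 -0.1] press [0.272 0.035]
[ 0.732 -0.21   0.311] [ 4.7 -2.5 -5.   0.8] press [ 0.243 -0.002]
```

View pics/f1u.png

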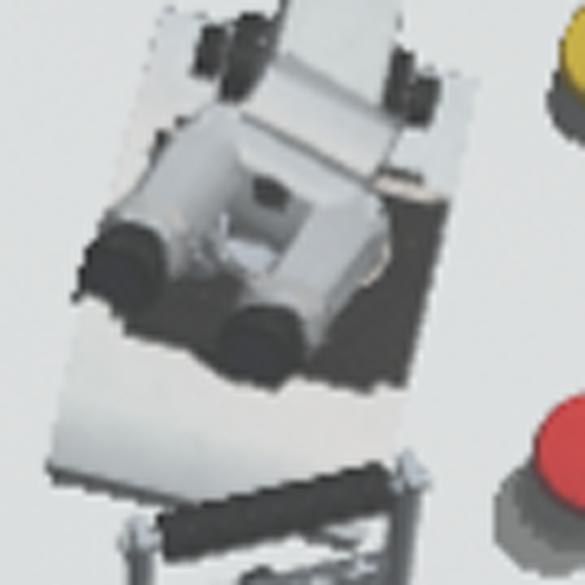

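Run:
```python
from plan import *
ct=manip.camera_info('top'); cs=manip.camera_info('scene')
Rm=np.array([[np.cos(PR[2]),np.sin(PR[2])],[-np.sin(PR[2]),np.cos(PR[2])]])
for t,s in (((390.3,183),(423.5,200)),((120/6.5+350,265/6.5+130),(405.3,190))):
    g=lambda X:np.r_[proj(X,ct)[0]-t,proj(X,cs)[0]-s]
    r=least_squares(g,[.75,-.15,.25]); print(r.x.round(3),r.fun.round(1), 'press', (Rm@(r.x[:2]-PR[:2])).round(3))
for u in ((262,385),(225,365),(300,365)):
  for z in (.29,.32):
    X=unproj((u[0]/6.5+350,u[1]/6.5+130),ct,z); print('front',z,X.round(3),(Rm@(X[:2]-PR[:2])).round(3))
print(T(PR,[[.222,0,.3]]))
```

```text
[ 0.72  -0.225  0.321] [ 0.7 -0.4 -0.7  0.1] press [ 0.228 -0.014]
[ 0.75  -0.165  0.323] [-0.3  0.2  0.3 -0.1] press [0.271 0.036]
front 0.29 [ 0.712 -0.227  0.29 ] [ 0.22  -0.014]
front 0.32 [ 0.702 -0.223  0.32 ] [ 0.211 -0.008]
front 0.29 [ 0.721 -0.212  0.29 ] [ 0.231 -0.001]
front 0.32 [ 0.71  -0.208  0.32 ] [0.222 0.005]
front 0.29 [ 0.721 -0.242  0.29 ] [ 0.224 -0.031]
front 0.32 [ 0.711 -0.238  0.32 ] [ 0.216 -0.024]
[[ 0.71113479 -0.21279104  0.3       ]]
```

```bash
python3 - <<'E'
from plan import *
Rm=np.array([[np.cos(PR[2]),np.sin(PR[2])],[-np.sin(PR[2]),np.cos(PR[2])]])
o=manip.get_obs(); print(Rm@(o['ee_pos'][:2]-PR[:2]),o['ee_pos'])
E
python3 -m jog '{"slide":[[-0.01,0,0],[-0.01,0,0],[0,0,0],[0,0,0]],"turn":[0,0,0,0],"gripper":[0,0,0,0]}'
```

```text
[ 0.15513577 -0.00656565] [ 0.64816606 -0.23621905  0.34711421]
clock: 21.35
ee_pos: [0.6433, -0.2166, 0.3474]
tcp_rot: [-180.0, -0.0, -75.3]
contact_force: [0.2, 1.4, 0.2]
gripper_width: 0.0428
```

Run:
```python
from plan import *
Rm=np.array([[np.cos(PR[2]),np.sin(PR[2])],[-np.sin(PR[2]),np.cos(PR[2])]])
o=st(); print(Rm@(o['ee_pos'][:2]-PR[:2]))
f=manip.grab_frame('wrist'); cv2.imwrite('pics/f2.png',f[...,::-1])
c=manip.camera_info('wrist')
print(proj(T(PR,[[.164,0,.304],[.164,-.047,.304],[.164,.047,.304]]),c))
```

```text
t 21.35 p [ 0.6433 -0.2166  0.3474] rpy [-180.    -0.   -75.3] F [0.2 1.4 0.2] w 0.0428 q [ -18.6   41.9   59.7  107.8   -0.  -123.3]
[0.15542983 0.01363196]
[[304.95678764 250.63118505]
 [303.62487441 162.53809002]
 [306.17084779 327.10618135]]
```

View pics/f2.png

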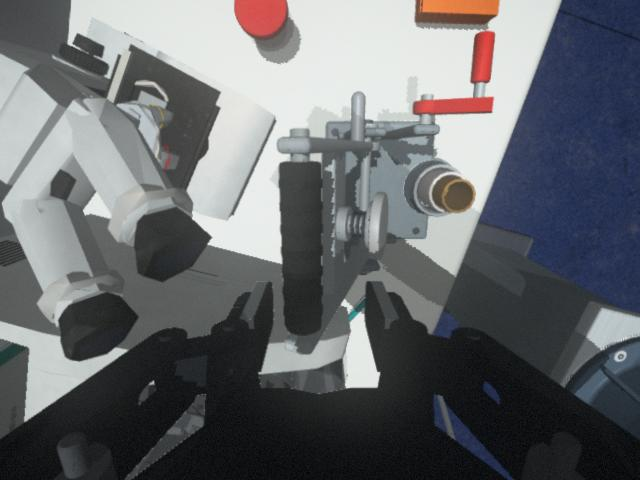

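```bash
python3 -m jog '{"slide":[[-0.006,-0.004,0],[-0.004,-0.0055,0.003],[0,0,0.015],[0,0,0.015],[0,0,0.012],[0,0,0.003],[0,0,0]],"turn":[0,0,0,0,0,0,0],"gripper":[0,0,0,0,0,0,0]}';python3 - <<'E'
from plan import *
Rm=np.array([[np.cos(PR[2]),np.sin(PR[2])],[-np.sin(PR[2]),np.cos(PR[2])]])
o=st(); print(Rm@(o['ee_pos'][:2]-PR[:2]))
f=manip.grab_frame('wrist'); cv2.imwrite('pics/f3.png',f[...,::-1])
E
```

```text
clock: 22.1
ee_pos: [0.6502, -0.2033, 0.2991]
tcp_rot: [-180.0, -0.0, -75.2]
contact_force: [-0.1, 0.4, 0.5]
gripper_width: 0.0429
t 22.1 p [ 0.6502 -0.2033  0.2991] rpy [-180.    -0.   -75.2] F [-0.1  0.4  0.5] w 0.0429 q [ -17.4   38.    45.    97.    -0.  -122.1]
[0.16556546 0.02475922]
```

View pics/f3.png

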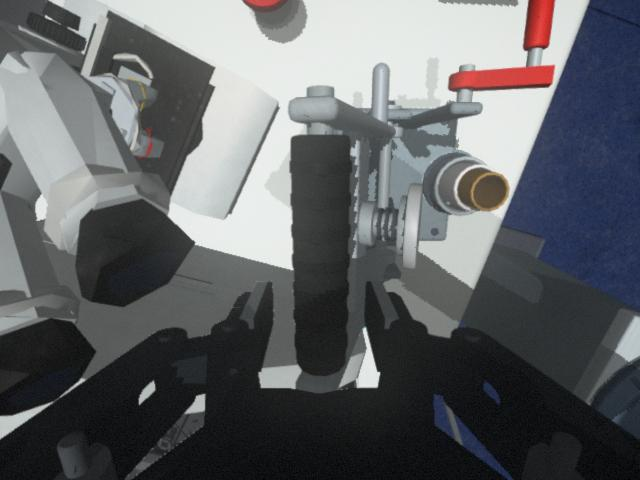

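Handle is between the pads (centre col ~322). Grip.

```bash
python3 -m jog '{"slide":[[0,0,0],[0,0,0],[0,0,0],[0,0,0],[0,0,0]],"turn":[0,0,0,0,0],"gripper":[1,1,1,1,1]}' 60;python3 - <<'E'
from plan import *
Rm=np.array([[np.cos(PR[2]),np.sin(PR[2])],[-np.sin(PR[2]),np.cos(PR[2])]])
o=st(); print(Rm@(o['ee_pos'][:2]-PR[:2]))
H=np.array([.108,.135]); L=np.array([.164,.304])
print(np.hypot(*(L-H)), np.degrees(np.arctan2(*(L-H))))
th0=np.arctan2(.304-.135,.164-.108)
prev=L
for k in range(1,33):
    a=th0+k*.06; q=H+.178*np.array([np.cos(a),np.sin(a)])
    d=q-prev; prev=q
    print(round(k*.06,2),q.round(4),'slide y,z',round(-d[0],4),round(-d[1],4))
E
```

```text
clock: 22.65
ee_pos: [0.6503, -0.2037, 0.3]
tcp_rot: [-179.9, -0.1, -75.3]
contact_force: [-2.0, -0.0, 5.4]
gripper_width: 0.0203
t 22.65 p [ 0.6503 -0.2037  0.3   ] rpy [-1.799e+02 -1.000e-01 -7.530e+01] F [-2.  -0.   5.4] w 0.0203 q [ -17.4   37.9   45.1   97.    -0.  -122.1]
[0.16554769 0.0243297 ]
0.17803651310896873 18.333180227434667
0.06 [0.1538 0.307 ] slide y,z 0.0102 -0.003
0.12 [0.1434 0.3095] slide y,z 0.0104 -0.0024
0.18 [0.1328 0.3113] slide y,z 0.0105 -0.0018
0.24 [0.1222 0.3124] slide y,z 0.0106 -0.0012
0.3 [0.1116 0.313 ] slide y,z 0.0107 -0.0005
0.36 [0.1009 0.3129] slide y,z 0.0107 0.0001
0.42 [0.0902 0.3121] slide y,z 0.0107 0.0007
0.48 [0.0796 0.3107] slide y,z 0.0106 0.0014
0.54 [0.0692 0.3087] slide y,z 0.0105 0.002
0.6 [0.0588 0.3061] slide y,z 0.0103 0.0026
0.66 [0.0486 0.3028] slide y,z 0.0102 0.0033
0.72 [0.0387 0.2989] slide y,z 0.01 0.0039
0.78 [0.029  0.2945] slide y,z 0.0097 0.0045
0.84 [0.0196 0.2895] slide y,z 0.0094 0.005
0.9 [0.0104 0.2839] slide y,z 0.0091 0.0056
0.96 [0.0017 0.2778] slide y,z 0.0088 0.0061
1.02 [-0.0067  0.2711] slide y,z 0.0084 0.0066
1.08 [-0.0146  0.264 ] slide y,z 0.008 0.0071
1.14 [-0.0221  0.2564] slide y,z 0.0075 0.0076
1.2 [-0.0292  0.2484] slide y,z 0.007 0.008
1.26 [-0.0357  0.24  ] slide y,z 0.0066 0.0084
1.32 [-0.0418  0.2312] slide y,z 0.006 0.0088
1.38 [-0.0473  0.222 ] slide y,z 0.0055 0.0092
1.44 [-0.0522  0.2125] slide y,z 0.0049 0.0095
1.5 [-0.0566  0.2028] slide y,z 0.0044 0.0097
1.56 [-0.0604  0.1928] slide y,z 0.0038 0.01
1.62 [-0.0635  0.1826] slide y,z 0.0032 0.0102
1.68 [-0.0661  0.1722] slide y,z 0.0025 0.0104
1.74 [-0.068   0.1617] slide y,z 0.0019 0.0105
1.8 [-0.0693  0.1511] slide y,z 0.0013 0.0106
1.86 [-0.0699  0.1405] slide y,z 0.0006 0.0107
1.92 [-0.0699  0.1298] slide y,z 0.0 0.0107
```

```bash
python3 -m jog '{"slide":[[0,0.005,-0.0015],[0,0.0102,-0.003],[0,0.0104,-0.0024],[0,0.0105,-0.0018],[0,0.0106,-0.0012]],"turn":[0,0,0,0,0],"gripper":[1,1,1,1,1]}';python3 - <<'E'
from plan import *
Rm=np.array([[np.cos(PR[2]),np.sin(PR[2])],[-np.sin(PR[2]),np.cos(PR[2])]])
o=st(); print(Rm@(o['ee_pos'][:2]-PR[:2]),'F press',Rm@o['contact_force'][:2])
E
```

```text
clock: 23.15
ee_pos: [0.605, -0.2156, 0.3093]
tcp_rot: [-179.9, -0.1, -75.3]
contact_force: [1.6, -2.6, -5.8]
gripper_width: 0.0201
t 23.15 p [ 0.605  -0.2156  0.3093] rpy [-1.799e+02 -1.000e-01 -7.530e+01] F [ 1.6 -2.6 -5.8] w 0.0201 q [ -19.6   31.5   35.4   93.8   -0.  -124.4]
[0.11865321 0.02434901] F press [ 0.8822373  -2.89211418]
```

```bash
python3 -m jog '{"slide":[[0,0.0107,-0.0003],[0,0.0107,0.0004],[0,0.0107,0.001],[0,0.0106,0.0017],[0,0.0104,0.0023],[0,0.0103,0.003],[0,0.0101,0.0036]],"turn":[0,0,0,0,0,0,0],"gripper":[1,1,1,1,1,1,1]}';cat > s.py <<'E'
from plan import *
Rm=np.array([[np.cos(PR[2]),np.sin(PR[2])],[-np.sin(PR[2]),np.cos(PR[2])]])
o=st(); p=Rm@(o['ee_pos'][:2]-PR[:2]);F=Rm@o['contact_force'][:2]
h=np.array([p[0]-.0015,o['ee_pos'][2]+.004]); d=h-[.108,.135]
a=np.arctan2(d[1],d[0]); print('press',p.round(4),'F press',F.round(1),o['contact_force'][2].round(1),'lever',round(a-np.arctan2(.169,.056),3),'rad',np.hypot(*d).round(4))
E
python3 s.py
```

```text
clock: 23.85
ee_pos: [0.534, -0.2345, 0.2978]
tcp_rot: [-179.9, -0.1, -75.3]
contact_force: [0.7, -2.4, 1.8]
gripper_width: 0.0202
t 23.85 p [ 0.534  -0.2345  0.2978] rpy [-1.799e+02 -1.000e-01 -7.530e+01] F [ 0.7 -2.4  1.8] w 0.0202 q [ -23.7   22.5   19.7   87.    -0.  -128.4]
press [0.0452 0.0243] F press [ 0.1 -2.5] 1.8 lever 0.688 rad 0.1787
```

```bash
python3 -m jog '{"slide":[[0,0.0098,0.0042],[0,0.0096,0.0048],[0,0.0093,0.0053],[0,0.0090,0.0058],[0,0.0086,0.0063],[0,0.0082,0.0068],[0,0.0078,0.0073]],"turn":[0,0,0,0,0,0,0],"gripper":[1,1,1,1,1,1,1]}';python3 s.py
```

```text
clock: 24.55
ee_pos: [0.4737, -0.2505, 0.2573]
tcp_rot: [-179.9, -0.1, -75.3]
contact_force: [-0.6, -2.6, 3.0]
gripper_width: 0.0198
t 24.55 p [ 0.4737 -0.2505  0.2573] rpy [-1.799e+02 -1.000e-01 -7.530e+01] F [-0.6 -2.6  3. ] w 0.0198 q [ -27.9   16.3    5.1   78.6   -0.  -132.6]
press [-0.0172  0.0242] F press [-1.2 -2.3] 3.0 lever 1.107 rad 0.1789
```

```bash
python3 -m jog '{"slide":[[0,0.0076,0.0076],[0,0.0073,0.0078],[0,0.0068,0.0082],[0,0.0063,0.0086],[0,0.0057,0.009],[0,0.0052,0.0093],[0,0.0046,0.0096]],"turn":[0,0,0,0,0,0,0],"gripper":[1,1,1,1,1,1,1]}' 80;python3 s.py;python3 - <<'E'
from h import *
s=manip.grab_frame('scene'); cv2.imwrite('pics/g1s.png',cv2.resize(s[170:390,300:500,::-1],None,fx=2.7,fy=2.7,interpolation=cv2.INTER_CUBIC))
E
```

```text
clock: 25.25
ee_pos: [0.4348, -0.2609, 0.1971]
tcp_rot: [-179.6, -0.1, -75.2]
contact_force: [28.3, 5.6, -8.6]
gripper_width: 0.0195
t 25.25 p [ 0.4348 -0.2609  0.1971] rpy [-1.796e+02 -1.000e-01 -7.520e+01] F [28.3  5.6 -8.6] w 0.0195 q [ -31.1   13.5   -7.3   68.8    0.2 -135.9]
press [-0.0575  0.0241] F press [28.8 -1.8] -8.6 lever 1.514 rad 0.1796
```

View pics/g1s.png

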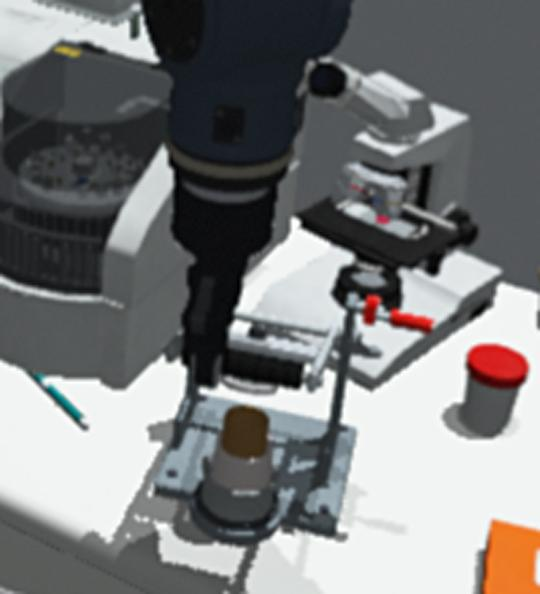

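```bash
python3 -m jog '{"slide":[[0,0.0005,0.0105],[0,0.0025,0.0102]],"turn":[0,0],"gripper":[1,1]}';python3 s.py
```

```text
clock: 25.5
ee_pos: [0.4289, -0.2624, 0.176]
tcp_rot: [-180.0, -0.1, -75.3]
contact_force: [-2.2, -4.3, 3.7]
gripper_width: 0.0197
t 25.5 p [ 0.4289 -0.2624  0.176 ] rpy [-1.80e+02 -1.00e-01 -7.53e+01] F [-2.2 -4.3  3.7] w 0.0197 q [-3.140e+01  1.380e+01 -1.010e+01  6.610e+01 -1.000e-01 -1.362e+02]
press [-0.0636  0.0241] F press [-3.3 -3.6] 3.7 lever 1.636 rad 0.1788
```

```bash
python3 -m jog '{"slide":[[0,0.0025,0.0104],[0,0.0017,0.0105]],"turn":[0,0],"gripper":[1,1]}' 100;python3 s.py
```

```text
clock: 25.7
ee_pos: [0.4248, -0.2634, 0.1547]
tcp_rot: [-179.9, -0.1, -75.3]
contact_force: [0.7, -5.6, 2.3]
gripper_width: 0.0194
t 25.7 p [ 0.4248 -0.2634  0.1547] rpy [-1.799e+02 -1.000e-01 -7.530e+01] F [ 0.7 -5.6  2.3] w 0.0194 q [ -31.8   14.1  -12.8   63.    -0.  -136.5]
press [-0.0678  0.0242] F press [-0.7 -5.6] 2.3 lever 1.758 rad 0.1789
```

```bash
python3 -m jog '{"slide":[[0,0.001,0.0105],[0,0.0005,0.006],[0,0,0]],"turn":[0,0,0],"gripper":[1,1,1]}';python3 s.py;python3 - <<'E'
from h import *
s=manip.grab_frame('scene'); cv2.imwrite('pics/g2s.png',cv2.resize(s[220:390,320:480,::-1],None,fx=3.5,fy=3.5,interpolation=cv2.INTER_CUBIC))
f=manip.grab_frame('wrist'); cv2.imwrite('pics/g2.png',f[...,::-1])
E
```

```text
clock: 26.0
ee_pos: [0.4235, -0.2638, 0.138]
tcp_rot: [-179.9, -0.1, -75.3]
contact_force: [-1.3, -5.1, 7.1]
gripper_width: 0.0193
t 26.0 p [ 0.4235 -0.2638  0.138 ] rpy [-1.799e+02 -1.000e-01 -7.530e+01] F [-1.3 -5.1  7.1] w 0.0193 q [ -31.9   14.6  -14.6   60.6   -0.  -136.6]
press [-0.0692  0.0242] F press [-2.5 -4.6] 7.1 lever 1.852 rad 0.1788
```

View pics/g2s.png

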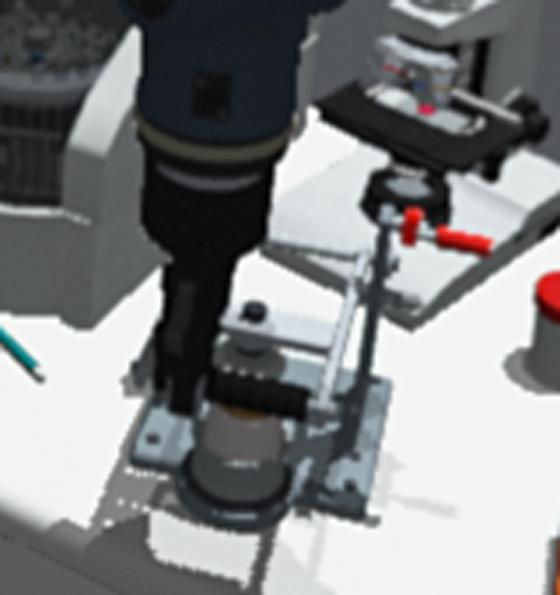

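View pics/g2.png

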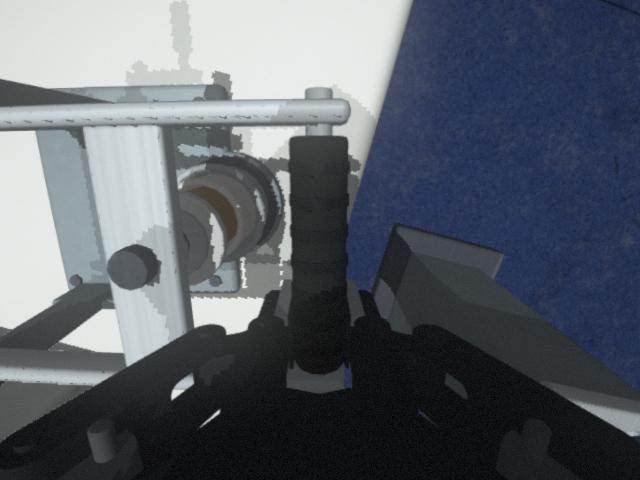

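```bash
python3 -m jog '{"slide":[[0,0,0.006],[0,0,0.002],[0,0,0],[0,0,0]],"turn":[0,0,0,0],"gripper":[1,1,1,1]}' 120;python3 s.py
```

```text
clock: 26.5
ee_pos: [0.4234, -0.2639, 0.1309]
tcp_rot: [-179.9, -0.1, -75.3]
contact_force: [-5.9, -3.6, 14.2]
gripper_width: 0.0191
t 26.5 p [ 0.4234 -0.2639  0.1309] rpy [-1.799e+02 -1.000e-01 -7.530e+01] F [-5.9 -3.6 14.2] w 0.0191 q [ -31.9   14.9  -15.4   59.6   -0.  -136.6]
press [-0.0692  0.0241] F press [-6.6 -2. ] 14.2 lever -4.392 rad 0.1787
```

```bash
python3 -m jog '{"slide":[[0,0.001,0.0015],[0,0,0],[0,0,0],[0,0,0],[0,0,0]],"turn":[0,0,0,0,0],"gripper":[1,1,1,1,1]}' 120;python3 s.py;python3 - <<'E'
from h import *
s=manip.grab_frame('scene'); cv2.imwrite('pics/g3s.png',cv2.resize(s[220:390,320:480,::-1],None,fx=3.5,fy=3.5,interpolation=cv2.INTER_CUBIC))
f=manip.grab_frame('wrist'); cv2.imwrite('pics/g3.png',f[...,::-1])
f=manip.grab_frame('top'); cv2.imwrite('pics/g3t.png',cv2.resize(f[190:310,170:450],None,fx=2.85,fy=2.85)[...,::-1])
E
```

```text
clock: 27.0
ee_pos: [0.4233, -0.2639, 0.1298]
tcp_rot: [-179.8, -0.1, -75.3]
contact_force: [-0.8, -0.0, 15.1]
gripper_width: 0.0189
t 27.0 p [ 0.4233 -0.2639  0.1298] rpy [-1.798e+02 -1.000e-01 -7.530e+01] F [-0.8 -0.  15.1] w 0.0189 q [ -32.    14.9  -15.6   59.3    0.  -136.7]
press [-0.0693  0.0241] F press [-0.8  0.2] 15.1 lever -4.386 rad 0.1789
```

View pics/g3s.png

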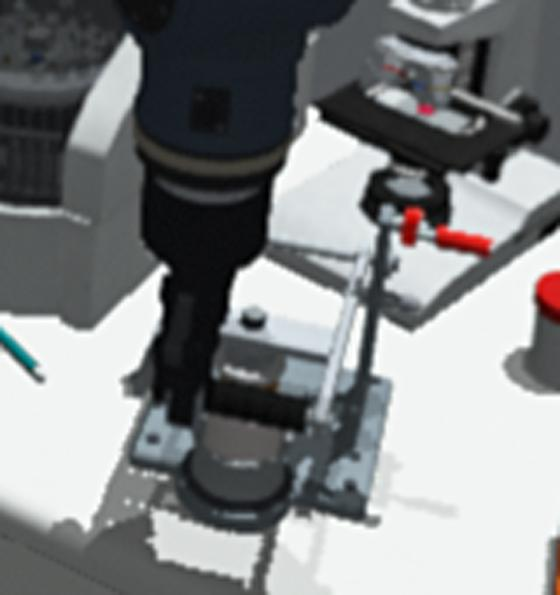

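View pics/g3.png

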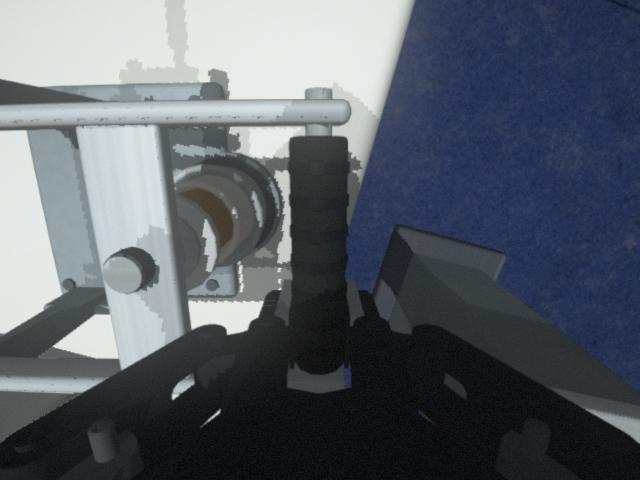

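View pics/g3t.png

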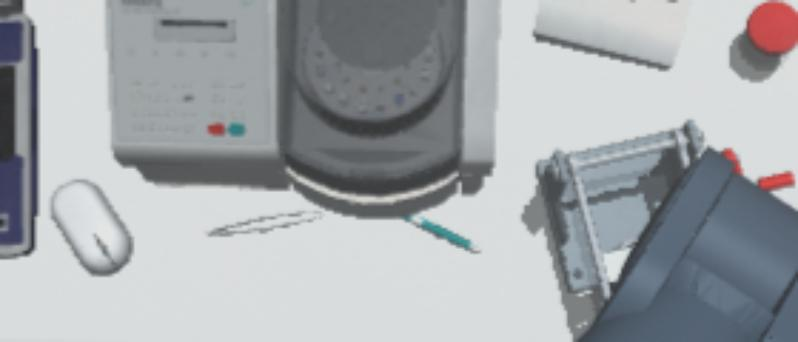

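Run:
```python
from rig import manip
print(manip.sign_off())
```

```text
the job is handed in; nothing more can be done
None
```

I finished the job in about 27 s of robot time and handed it in with the gripper still holding the lever down.

- **Nesting:** The liner stands in the jacket and the insert cup stands in the liner. After release, the wrist and scene pictures showed both upright and seated. The insert's rim matched its expected height, and I felt it touch the liner's floor.
- **Catch:** I flipped the red catch over to the front, off the lug, after both cups were released. The pictures confirmed this. During the swing my path was a few millimetres off the catch's circle, so the wrist force briefly reached about 45 N in all. It fell once I corrected the path. This load was at the finger pads gripping the knob, not on the arm or gripper body as far as I can tell.
- **Lever:** I pulled it to about 1.90 rad, measured from the tool pose, which is just past level. The side force reached about 29 N once on the way down and I corrected that too. At the end the handle pushed back with about 15 N at 120 N grip. That is more than the 10 N given for level and equals the figure for the stop, though the pose puts the lever short of the stop.
- **Final state:** The last pictures show the lid down on the insert with the plunger pushed up, and the catch still forward. The mouse, pen and forceps have not moved.

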